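# Riddle the glass nuggets

## Task

Take the sieve by its grip bar and shake it from side to side over the white catch tray until all three small amber nuggets have dropped through into the tray, keeping the two large blue ones in the sieve. Then tip the two large ones over the sieve's open end into the green dish (not the red one), and set the empty sieve back level and centred on the catch tray.

Things in the scene. Friction and masses are not known exactly. Their poses are not given: they have to be found in the camera images.
- sieve: Loose wooden sieve, 0.4 kg, level on the tray, its origin over the tray's centre, axes parallel. Origin: centre of underside. Inside 130 (x) by 110 mm (y); walls 6 mm thick, 40 high at +x and +-y; -x end open, no lip. Floor: steel bars along x, 6 mm thick, three 26 mm slots between. Four ears, 8 mm thick, reach y = +-115 at the underside and rest on the tray's side walls.
- sieve_grip (a point): Middle of the sieve's dark grip bar, 90 mm above the sieve's origin. The bar runs along the sieve's y, 14 mm wide (x), 20 mm high, 122 mm clear between its uprights. Axes as the sieve's. Shake along y, across the slots: strokes of 40 mm in about 0.2 s make the small nuggets slide off the bars (2 to 3 m/s2 starts them).
- catch_tray: Fixed open white tray under the sieve, 170 (x) by 190 mm (y), 55 mm high, walls and floor 5 mm thick. Origin: centre of its underside; x, y along its sides, z up. The sieve's origin is 55 mm above this origin when it rests on the tray. Its yaw is within 18 degrees of the world's.
- green_dish: Fixed square green dish that receives the large nuggets, 130 by 130 mm, 40 mm high, walls and floor 4 mm thick. Origin: centre of its underside, z up. A red dish of the same form stands on the other side of the tray; green and red may be either way round.
- small1: Small amber glass nugget, a low dome 20 mm across and 10 mm high, about 10 g, slippery. Starts lying flat on a bar of the sieve. Origin: centre of its flat underside; z up through the dome.
- small2: Small amber glass nugget, a low dome 20 mm across and 10 mm high, about 10 g, slippery. Starts lying flat on a bar of the sieve. Origin: centre of its flat underside; z up through the dome.
- small3: Small amber glass nugget, a low dome 20 mm across and 10 mm high, about 10 g, slippery. Starts lying flat on a bar of the sieve. Origin: centre of its flat underside; z up through the dome.
- large1: Large blue glass nugget, a dome 46 mm across and 28 mm high, about 65 g, slippery (slides on the sieve once it tilts about 15 degrees). Starts flat side down in the sieve. Origin: centre of its flat underside; z up through the dome.
- large2: Large blue glass nugget, a dome 46 mm across and 28 mm high, about 65 g, slippery (slides on the sieve once it tilts about 15 degrees). Starts flat side down in the sieve. Origin: centre of its flat underside; z up through the dome.
Things that resemble listed ones, but are neither listed nor needed, are in the scene too. What is shaped like the large1 but pink or turquoise is not meant.

How it is judged:
By the outcome, as a careful person would: the job done as asked, in the order asked, and still so for the second after the job is handed in, with the robot touching nothing.
It also fails if it takes over 54 s, if anything falls off the work surface, if the arm or the gripper's body presses on something with over 40 N, if the wrist force passes 120 N, or if a joint passes its speed limit or range.

## Robot

A 6-joint arm with a two-finger parallel gripper is mounted at the origin on the work surface. World frame = base frame: x ahead of the robot, y to its left, z up, the work surface at z = 0. Lengths are in mm, angles in rad, forces in N, time in s.
With the tool pointing down it reaches from about 325 to 850 mm from the base axis. Payload 15.5 kg.
Tool frame: the origin (TCP) lies on the centre line of the jaws, within the pads' length; the fingertips stand 25 mm ahead of it and the grasp point (between the pads) lies 6 mm ahead of it; z points along the fingers, y is the line along which they close (so a half turn about z gives the same grasp; the last joint's range is limited). The gripper opens to 91 mm and grips with 3 to 60 N. Pads are 32 mm wide; open, the fingers measure 118 mm over their backs; the gripper's body (76 mm by 178 mm) begins 60 mm behind the grasp point.
Start: joints at [1.024, 0.494, 1.345, -0, 1.302, -0.096], TCP at [272.862, 562.293, 216.415] pointing down, gripper open.
Joint ranges: [-2.91, 2.91], [-0.82, 2.16], [0.22, 2.67], [-1.22, 4.37], [0.12, 2.79], [-3.08, 3.08]. Speed limits (rad/s): [1.89, 1.89, 2.57, 3.01, 3.01, 3.01].

## Interface

Orientations are given as a unit quaternion [w, x, y, z].
In Python, from station import ctrl gives the robot as it stands.
- The arm moves only by the tool apply_moves, never from a script. Its argument "increments" is a list of rows, each an object of numbers: "x", "y", "z": the shift along the tool's x, y, z as a fraction of full scale; "turn": the turn about the tool's z as a fraction of full scale; "jaw": the opening, from 0 (shut) to 1 (fully open). A call has 1 to 5 rows; each row shifts and turns the commanded pose from where the row before left it, along the tool's axes as they then stand; what a row does not reach is not made up. Full scale, the value 1, is 750 mm for a shift and 90 degrees for a turn. A row lasts 1/8 s, in which the tool goes at most 62.5 mm and 10.7 degrees, less where a joint would pass 70% of its speed; a pose out of reach is approached as far as the arm can. A call with a number of a shift or a turn outside -1 to 1 is refused whole. A call with a gripper value outside its range is refused whole. The fingers move at their own pace and stop on an object; the grip force is fixed at half the most. Time passes only in rows, so rows that do not move let the fingers close. It gives the time, the measured TCP pose, the force, the opening and the grip force at its end, in the units of the state.
- ctrl.state(): the state, without advancing time (a new reading comes with each control period).
- ctrl.capture(name): name is "scene" or "top" or "wrist"; returns the picture (384x512x3 uint8, blue, green, red); there is no depth.
- ctrl.calibration(name): a dict with "K" (3x3 intrinsics, pixels), "dist" ([k1, k2, p1, p2, k3] as OpenCV has them; the pictures are not rectified), "world_from_camera" (4x4, takes a point from camera to world coordinates); the wrist camera has in their place "tool_from_camera" (4x4, takes a point from camera to tool coordinates, whose origin is the TCP and whose axes are the flange's). Camera axes: x right, y up, looking along -z (the intrinsics and any distortion apply to the point x, -y, -z); pixel columns grow to the right and rows downward; lengths in mm; the calibration is good to about 2 mm. A picture is of the moment at which its call begins: read the wrist's pose just before it. calibration takes no time and is no camera call.
- ctrl.hand_in(): hands the job in; it is judged then, once.
Trained networks look in the newest picture that a camera, given by its name, has taken for a name from the list of things; names that differ only in an ending like _2 or _b are one class to them, and where a whole thing is asked for, a point or a joint stands for the part that bears it (a point fixed in the world has none). Each returns a list of dicts, best first, with "p" (0 to 1); they miss things now and then, are a little off and sometimes report something else, mostly with a low value. They report only what shows in the picture. A call takes as long as a camera call. They do not tell look-alikes from the thing itself.
- ctrl.find_in(query, camera): "location" ([x, y, z] in mm, in world coordinates, good to about 4 mm: the middle of the surface that is visible of it).
The state is a dict: "time": time; "qpos": joint angles; "dq": joint speeds; "tau": joint torques, N m; "eef_pos": TCP position; "tool_rot": TCP orientation; "force": force on the tool from outside, world axes, zero at the start; "moment": the same for the moment, N m; "grip_width": finger opening in mm; "finger_force": force on a finger pad.
Only numpy, scipy, OpenCV 4.12 (cv2) and the standard library are available. Lean on these libraries where they do the work, as an engineer would, in place of code of your own. Each camera call takes 0.05 s, during which the arm holds its last target. There are 200 camera calls.

## Working session

There is one attempt and no reset: what is moved stays moved. The work goes in short steps, Python scripts to look and compute and a tool call to move; the robot and the scene stay as the last step left them, time stands still between calls to the robot, and variables do not carry over. Pictures are saved under pics/ and viewed, at most 10 in all, crops included, and the job is handed in when it is done.

Besides the shell and the picture viewer there is one more tool, called after "Request:" in YAML: its name, and indented under it one key for each argument. apply_moves: Moves the arm, as the interface text tells. Its arguments: {"type":"object","properties":{"increments":{"type":"array","items":{"type":"object","properties":{"x":{"type":"number"},"y":{"type":"number"},"z":{"type":"number"},"turn":{"type":"number"},"jaw":{"type":"number"}}}}},"required":["increments"]}

```bash
mkdir -p pics; ls
python3 - <<'E'
from station import ctrl
import cv2,numpy as np
a=ctrl.capture("scene");b=ctrl.capture("top")
cv2.imwrite("pics/a.png",np.vstack([a]) );cv2.imwrite("pics/b.png",b)
for n in ["sieve","sieve_grip","catch_tray","green_dish","small1","large1"]:
  for c in ["scene","top"]:
    print(n,c,[(np.round(d["location"]).tolist(),round(d["p"],2)) for d in ctrl.find_in(n,c)])
s=ctrl.state();print(s["time"],s["eef_pos"],s["tool_rot"],s["grip_width"])
for c in ["scene","top"]: print(ctrl.calibration(c))
E
```

```text
pics
sieve scene [([587.0, -21.0, 81.0], 0.71), ([612.0, 17.0, 85.0], 0.48)]
sieve top [([574.0, -11.0, 67.0], 0.69)]
sieve_grip scene [([583.0, -18.0, 76.0], 0.91)]
sieve_grip top [([575.0, -12.0, 65.0], 0.82), ([607.0, 23.0, 86.0], 0.29)]
catch_tray scene [([647.0, -35.0, 24.0], 0.73)]
catch_tray top [([565.0, -11.0, 4.0], 0.79)]
green_dish scene [([503.0, 304.0, 19.0], 0.7)]
green_dish top [([508.0, 307.0, 6.0], 0.67)]
small1 scene []
small1 top [([565.0, 8.0, 70.0], 0.53), ([521.0, 4.0, 70.0], 0.46)]
large1 scene [([609.0, 20.0, 85.0], 0.55), ([530.0, 165.0, 20.0], 0.53)]
large1 top [([603.0, 157.0, 22.0], 0.76), ([607.0, 24.0, 83.0], 0.68)]
0.7 [272.85176623 562.28517824 216.41983094] [-3.60708581e-06  2.23969500e-01  9.74596154e-01 -1.04670699e-05] 91.09103691833442
{'K': array([[395.23358753,   0.        , 256.35504885],
       [  0.        , 395.23358753, 183.55584283],
       [  0.        ,   0.        ,   1.        ]]), 'dist': array([-0.02588737,  0.        ,  0.        ,  0.        ,  0.        ]), 'world_from_camera': array([[ 4.43704671e-01, -5.02703937e-01,  7.41899532
[... 184 characters left out ...]
 7.29827807e+02],
       [ 0.00000000e+00,  0.00000000e+00,  0.00000000e+00,
         1.00000000e+00]])}
{'K': array([[453.14307521,   0.        , 252.18070174],
       [  0.        , 453.14307521, 185.08068859],
       [  0.        ,   0.        ,   1.        ]]), 'dist': array([0.0632901, 0.       , 0.       , 0.       , 0.       ]), 'world_from_camera': array([[ 1.90729620e-03,  9.95782633e-01, -9.17240975e-02,
         4.52176212e+02],
       [-9.99877695e-01,  3.32284762e-03,  1.52824728e-02,
         3.83259068e+00],
       [ 1.55228062e-02,  9.16837310e-02,  9.95667181e-01,
         1.11648952e+03],
       [ 0.00000000e+00,  0.00000000e+00,  0.00000000e+00,
         1.00000000e+00]])}
```

View pics/a.png

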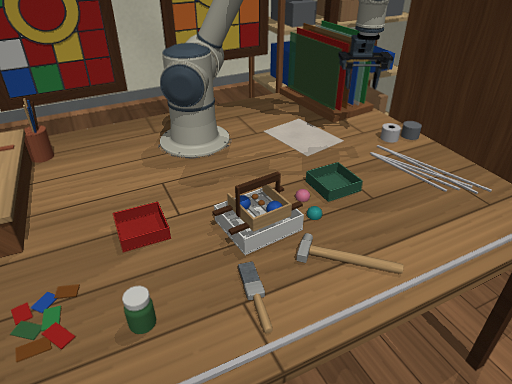

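View pics/b.png

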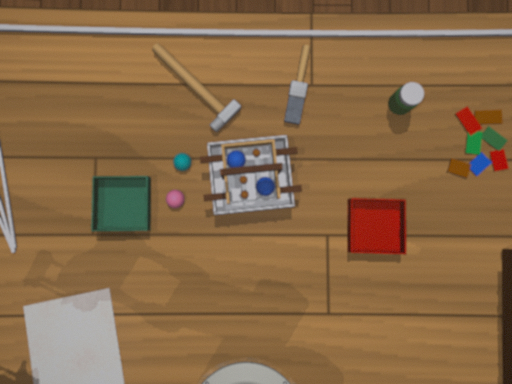

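Scene: the tray and sieve are near top pixel (252,175). Green dish is at (121,205), red at (377,226). Large-nugget candidates in the top view are blue (235,158) and (265,186) in the sieve, plus the turquoise (182,161) and pink (175,198) decoys on the table. The two blue ones are wanted. I'll check them in a rectified close crop.

```bash
cat > h.py <<'E'
from station import ctrl
import cv2,numpy as np
def proj(P,c="top",T=None):
    k=ctrl.calibration(c); T=k["world_from_camera"] if T is None else T
    P=(np.atleast_2d(P).astype(float)-T[:3,3])@T[:3,:3]
    P=P*[1,-1,-1]
    return cv2.projectPoints(P,np.zeros(3),np.zeros(3),k["K"],k["dist"])[0].reshape(-1,2)
def ortho(img,z,cx,cy,w,h,s,c="top",T=None):
    # picture up = +x, left = +y
    X,Y=np.meshgrid(np.arange(w*s),np.arange(h*s))
    P=np.stack([cx+(h/2-Y/s),cy+(w/2-X/s),np.full(X.shape,float(z))],-1).reshape(-1,3)
    m=proj(P,c,T).astype(np.float32).reshape(h*s,w*s,2)
    return cv2.remap(img,m[...,0],m[...,1],cv2.INTER_CUBIC)
E
python3 - <<'E'
from h import *
b=cv2.imread("pics/b.png")
a=cv2.imread("pics/a.png")
o=ortho(b,55,570,-10,260,220,3)
for i in range(0,260,20): cv2.line(o,(i*3,0),(i*3,8),(0,255,255),1)
for i in range(0,220,20): cv2.line(o,(0,i*3),(8,i*3),(0,255,255),1)
cv2.imwrite("pics/c.png",cv2.resize(o,None,fx=.9,fy=.9))
# fit tray white outline at z=55
o=ortho(b,55,570,-10,300,260,3)
hsv=cv2.cvtColor(o,cv2.COLOR_BGR2HSV)
m=((hsv[...,1]<45)&(hsv[...,2]>140)).astype(np.uint8)
n,l,st,_=cv2.connectedComponentsWithStats(cv2.morphologyEx(m,cv2.MORPH_CLOSE,np.ones((25,25))))
i=1+st[1:,4].argmax(); pts=np.argwhere((l==i))[:,::-1].astype(np.float32)
(c,sz,an)=cv2.minAreaRect(pts); print("x",570+130-c[1]/3,"y",-10+150-c[0]/3,np.array(sz)/3,an)
g=cv2.inRange(cv2.cvtColor(b,cv2.COLOR_BGR2HSV),(60,60,30),(95,255,200))[160:250,80:165]
E
```

```text
x 552.7342936197916 y -10.418324788411468 [123.13881429 192.30000814] 84.01940155029297
```

View pics/c.png

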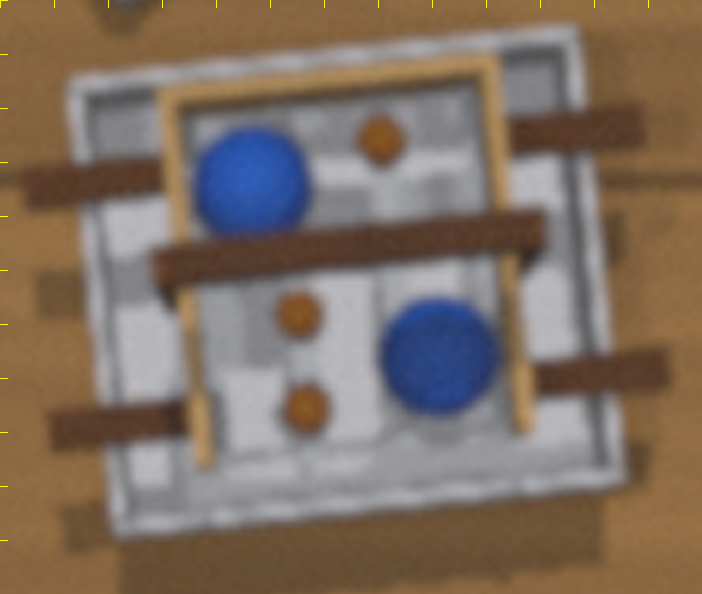

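The crop shows both domes in the sieve are plain blue, at crop (252,185) and (438,355), with the amber ones at (380,140), (298,315) and (305,408). The tray corners give a centre near (576,-8) and a yaw of about 5.9°. The open end faces the robot. Next I check this prediction against the bar, measure the dish and plan the approach.

```bash
cat >> h.py <<'E'
def plan(tgt,head,n,nt=None):
    "rows of tool moves to TCP tgt with tool-y heading (deg), tool pointing down"
    from scipy.spatial.transform import Rotation as R
    s=ctrl.state(); q=s["tool_rot"]; r=R.from_quat([*q[1:],q[0]]).as_matrix()
    h0=np.degrees(np.arctan2(r[1,1],r[0,1])); d=np.array(tgt)-s["eef_pos"]; nt=nt or n
    dh=(head-h0+180)%360-180
    print("pos",s["eef_pos"].round(1),"head",round(h0,2),"t",s["time"])
    for i in range(n):
        h=np.radians(h0+dh*min(i,nt)/nt)
        ty=np.array([np.cos(h),np.sin(h)]); tx=np.array([-ty[1],ty[0]]); v=d[:2]/n
        print("x %.4f y %.4f z %.4f turn %.4f"%(v@tx/750,v@ty/750,-d[2]/n/750,(-dh/nt/90 if i<nt else 0)))
E
python3 - <<'E'
from h import *
b=cv2.imread("pics/b.png")
c=np.array([575.9,-8.1]);h=np.radians(5.93);X=np.array([np.cos(h),np.sin(h)]);Y=np.array([-X[1],X[0]])
w=lambda x,y,z:[*(c+x*X+y*Y),z]
cr=lambda p:np.round((p-proj([[0,0,0]])*0),1)
# bar ends top, seen in z=55 ortho crop coords
def tocrop(P):
    k=ctrl.calibration("top")["world_from_camera"][:3,3]; P=np.array(P); t=(55-k[2])/(P[2]-k[2]); q=k+(P-k)*t
    return np.round([(130-(q[1]+10))*2.7,(110-(q[0]-570))*2.7])
print("bar ends",tocrop(w(0,64,155)),tocrop(w(0,-64,155)),"wall",tocrop(w(68,61,95)),tocrop(w(68,-61,95)))
for nm,lo,hi,y in (("green",(60,60,20),(95,255,255),307),):
    o=ortho(b,40,508,y,200,200,3); m=cv2.inRange(cv2.cvtColor(o,cv2.COLOR_BGR2HSV),lo,hi)
    n,l,st,_=cv2.connectedComponentsWithStats(m); i=1+st[1:,4].argmax()
    p=np.argwhere(l==i)[:,::-1].astype(np.float32); ce,sz,an=cv2.minAreaRect(p)
    print(nm,508+100-ce[1]/3,y+100-ce[0]/3,np.array(sz)/3,an)
plan([576,-8,201],5.93,13,10)
E
```

```text
bar ends [159. 266.] [539. 227.] wall [157.  96.] [498.  61.]
green 507.7979431152344 296.9373270670573 [127.5851237  131.38002523] 89.30972290039062
pos [272.9 562.3 216.4] head 64.12 t 0.7
x -0.0535 y -0.0390 z 0.0016 turn 0.0647
x -0.0572 y -0.0334 z 0.0016 turn 0.0647
x -0.0603 y -0.0275 z 0.0016 turn 0.0647
x -0.0628 y -0.0212 z 0.0016 turn 0.0647
x -0.0646 y -0.0147 z 0.0016 turn 0.0647
x -0.0657 y -0.0081 z 0.0016 turn 0.0647
x -0.0662 y -0.0014 z 0.0016 turn 0.0647
x -0.0660 y 0.0053 z 0.0016 turn 0.0647
x -0.0651 y 0.0120 z 0.0016 turn 0.0647
x -0.0636 y 0.0185 z 0.0016 turn 0.0647
x -0.0614 y 0.0249 z 0.0016 turn 0.0000
x -0.0614 y 0.0249 z 0.0016 turn 0.0000
x -0.0614 y 0.0249 z 0.0016 turn 0.0000
```

The predicted bar ends match the picture to within 1–2 mm. I'll approach now.

Request:
apply_moves:
  increments:
    - {"x": -0.0535, "y": -0.039, "z": 0.0016, "turn": 0.0647, "jaw": 1}
    - {"x": -0.0572, "y": -0.0334, "z": 0.0016, "turn": 0.0647, "jaw": 1}
    - {"x": -0.0603, "y": -0.0275, "z": 0.0016, "turn": 0.0647, "jaw": 1}
    - {"x": -0.0628, "y": -0.0212, "z": 0.0016, "turn": 0.0647, "jaw": 1}
    - {"x": -0.0646, "y": -0.0147, "z": 0.0016, "turn": 0.0647, "jaw": 1}

```text
time: 1.32
eef_pos: [390.1, 341.6, 210.6]
tool_rot: [0.0, 0.463, 0.886, 0.0]
force: [0.5, 0.1, -0.6]
grip_width: 91.5
finger_force: 0.0
```

Request:
apply_moves:
  increments:
    - {"x": -0.0657, "y": -0.0081, "z": 0.0016, "turn": 0.0647, "jaw": 1}
    - {"x": -0.0662, "y": -0.0014, "z": 0.0016, "turn": 0.0647, "jaw": 1}
    - {"x": -0.066, "y": 0.0053, "z": 0.0016, "turn": 0.0647, "jaw": 1}
    - {"x": -0.0651, "y": 0.012, "z": 0.0016, "turn": 0.0647, "jaw": 1}
    - {"x": -0.0636, "y": 0.0185, "z": 0.0016, "turn": 0.0647, "jaw": 1}

```text
time: 1.95
eef_pos: [506.6, 122.1, 204.6]
tool_rot: [0.0, 0.671, 0.741, 0.0]
force: [-0.2, -1.1, 0.0]
grip_width: 91.1
finger_force: 0.0
```

Request:
apply_moves:
  increments:
    - {"x": -0.0614, "y": 0.0249, "z": 0.0016, "jaw": 1}
    - {"x": -0.0614, "y": 0.0249, "z": 0.0016, "jaw": 1}
    - {"x": -0.0614, "y": 0.0249, "z": 0.0016, "jaw": 1}
    - {"jaw": 1}

```text
invalid input at $.increments[0]: expected keys x, y, z, turn, jaw
```

Run:
```python
from h import *
plan([576,-8,151],5.93,3)
```

```text
pos [506.6 122.1 204.6] head 5.69 t 1.95
x -0.0606 y 0.0250 z 0.0238 turn -0.0009
x -0.0606 y 0.0249 z 0.0238 turn -0.0009
x -0.0607 y 0.0248 z 0.0238 turn -0.0009
```

Request:
apply_moves:
  increments:
    - {"x": -0.0606, "y": 0.025, "z": 0.004, "turn": -0.0009, "jaw": 1}
    - {"x": -0.0606, "y": 0.025, "z": 0, "turn": -0.0009, "jaw": 1}
    - {"x": -0.0606, "y": 0.025, "z": 0, "turn": -0.0009, "jaw": 1}
    - {"x": 0, "y": 0, "z": 0, "turn": 0, "jaw": 1}

```text
time: 2.45
eef_pos: [577.4, -9.0, 201.3]
tool_rot: [0.001, 0.669, 0.743, 0.0]
force: [0.6, 0.1, -0.7]
grip_width: 91.1
finger_force: 0.0
```

Run:
```python
from h import *
plan([576,-8,151],5.93,3)
w=ctrl.capture("wrist");cv2.imwrite("pics/w1.png",w)
```

```text
pos [577.4  -9.  201.3] head 5.95 t 2.45
x 0.0005 y -0.0006 z 0.0224 turn 0.0001
x 0.0005 y -0.0006 z 0.0224 turn 0.0001
x 0.0005 y -0.0006 z 0.0224 turn 0.0001
```

View pics/w1.png

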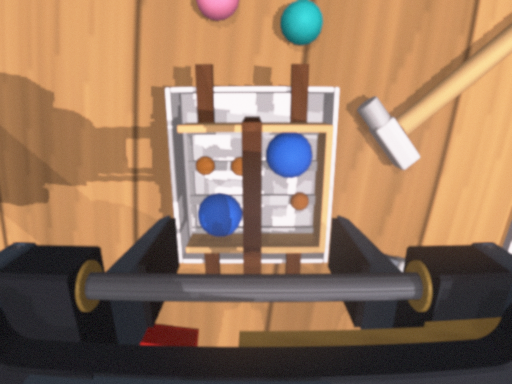

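The wrist view shows the bar (column 252) vertical and centred between the jaws, with all five nuggets in place. Descending and closing.

Request:
apply_moves:
  increments:
    - {"x": 0.0005, "y": -0.0006, "z": 0.0224, "turn": 0, "jaw": 1}
    - {"x": 0.0005, "y": -0.0006, "z": 0.0224, "turn": 0, "jaw": 1}
    - {"x": 0.0005, "y": -0.0006, "z": 0.0224, "turn": 0, "jaw": 0.5}
    - {"x": 0, "y": 0, "z": 0, "turn": 0, "jaw": 0}
    - {"x": 0, "y": 0, "z": 0, "turn": 0, "jaw": 0}

```text
time: 3.12
eef_pos: [574.6, -4.7, 151.7]
tool_rot: [0.0, 0.668, 0.744, 0.0]
force: [0.2, 0.7, -0.3]
grip_width: 64.0
finger_force: 0.0
```

Request:
apply_moves:
  increments:
    - {"x": 0, "y": 0, "z": 0, "turn": 0, "jaw": 0}
    - {"x": 0, "y": 0, "z": 0, "turn": 0, "jaw": 0}
    - {"x": 0, "y": 0, "z": 0, "turn": 0, "jaw": 0}
    - {"x": 0, "y": 0, "z": 0, "turn": 0, "jaw": 0}
    - {"x": 0, "y": 0, "z": 0, "turn": 0, "jaw": 0}

```text
time: 3.75
eef_pos: [574.9, -5.2, 151.1]
tool_rot: [0.0, 0.668, 0.744, 0.0]
force: [5.6, 1.0, 3.7]
grip_width: 14.2
finger_force: 2.6
```

Request:
apply_moves:
  increments:
    - {"x": 0, "y": 0, "z": 0, "turn": 0, "jaw": 0}
    - {"x": 0, "y": 0, "z": 0, "turn": 0, "jaw": 0}
    - {"x": 0, "y": 0, "z": -0.008, "turn": 0, "jaw": 0}
    - {"x": 0, "y": 0, "z": -0.008, "turn": 0, "jaw": 0}
    - {"x": 0, "y": 0, "z": 0, "turn": 0, "jaw": 0}

```text
time: 4.38
eef_pos: [574.7, -5.2, 163.6]
tool_rot: [0.0, 0.668, 0.744, 0.0]
force: [0.7, 1.0, -6.2]
grip_width: 13.8
finger_force: 30.0
```

```bash
cat > look.py <<'E'
from h import *
import sys
b=ctrl.capture("top"); cv2.imwrite("pics/t_%s.png"%sys.argv[1],b)
s=ctrl.state(); print(s["time"],s["eef_pos"].round(1),s["force"],s["grip_width"],s["finger_force"])
c=s["eef_pos"]; o=ortho(b,c[2]-80,c[0],c[1],260,220,3)
print("small",[(np.round(d["location"]).tolist(),round(d["p"],2)) for d in ctrl.find_in("small1","top")])
print("large",[(np.round(d["location"]).tolist(),round(d["p"],2)) for d in ctrl.find_in("large1","top")])
w=ctrl.capture("wrist")[60:290,140:400]
w=cv2.resize(w,None,fx=1.9,fy=1.9)
o=cv2.resize(o,None,fx=.38,fy=.38); H=max(o.shape[0],w.shape[0])
p=lambda i:cv2.copyMakeBorder(i,0,H-i.shape[0],0,0,cv2.BORDER_CONSTANT)
cv2.imwrite("pics/v_%s.png"%sys.argv[1],np.hstack([p(w),p(o)]))
E
python3 look.py 1
```

```text
4.425 [574.6  -5.2 163.3] [-0.47897906 -0.16233889 -4.79901814] 14.037303520165578 29.984305500984192
small []
large [([518.0, 174.0, 24.0], 0.72), ([608.0, 156.0, 26.0], 0.57), ([546.0, -61.0, 96.0], 0.47)]
```

Request:
apply_moves:
  increments:
    - {"x": 0.027, "y": 0, "z": 0, "turn": 0, "jaw": 0}
    - {"x": -0.054, "y": 0, "z": 0, "turn": 0, "jaw": 0}
    - {"x": 0.054, "y": 0, "z": 0, "turn": 0, "jaw": 0}
    - {"x": -0.054, "y": 0, "z": 0, "turn": 0, "jaw": 0}
    - {"x": 0.054, "y": 0, "z": 0, "turn": 0, "jaw": 0}

```text
time: 5.2
eef_pos: [573.4, 12.0, 163.0]
tool_rot: [0.001, 0.67, 0.742, -0.0]
force: [0.0, 1.6, -4.7]
grip_width: 13.6
finger_force: 30.0
```

Request:
apply_moves:
  increments:
    - {"x": -0.054, "y": 0, "z": 0, "turn": 0, "jaw": 0}
    - {"x": 0.054, "y": 0, "z": 0, "turn": 0, "jaw": 0}
    - {"x": -0.054, "y": 0, "z": 0, "turn": 0, "jaw": 0}
    - {"x": 0.027, "y": 0, "z": 0, "turn": 0, "jaw": 0}
    - {"x": 0, "y": 0, "z": 0, "turn": 0, "jaw": 0}

```text
time: 5.82
eef_pos: [574.1, -3.6, 162.9]
tool_rot: [-0.0, 0.668, 0.744, -0.0]
force: [-0.3, 0.4, -4.9]
grip_width: 13.5
finger_force: 30.0
```

```bash
python3 look.py 2
```

```text
5.875 [574.2  -4.1 162.9] [-0.6137224   0.24517719 -5.08866556] 13.44161384489934 29.96576875448227
small []
large [([605.0, 156.0, 26.0], 0.82), ([521.0, 178.0, 25.0], 0.74)]
```

View pics/v_2.png

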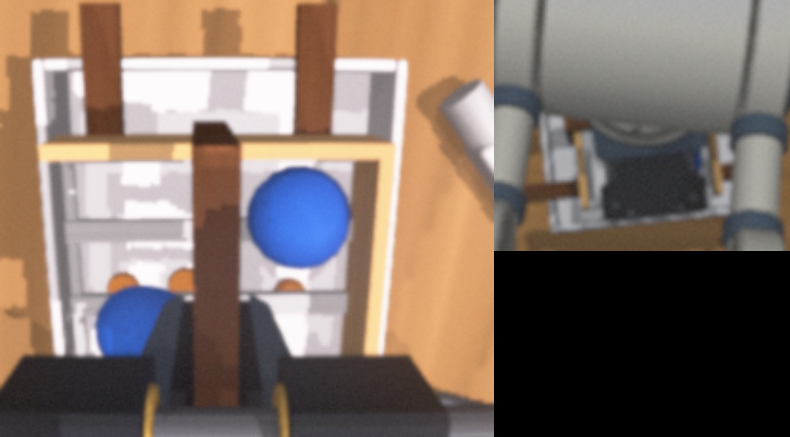

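Three amber bits show at crop (122,282), (182,280) and (290,287), cut off at the bar line as if they lie below it. I'll shake some more, then look from the scene camera too.

Request:
apply_moves:
  increments:
    - {"x": 0.027, "y": 0, "z": 0, "turn": 0, "jaw": 0}
    - {"x": -0.054, "y": 0, "z": 0, "turn": 0, "jaw": 0}
    - {"x": 0.054, "y": 0, "z": 0, "turn": 0, "jaw": 0}
    - {"x": -0.054, "y": 0, "z": 0, "turn": 0, "jaw": 0}
    - {"x": 0.054, "y": 0, "z": 0, "turn": 0, "jaw": 0}

```text
time: 6.65
eef_pos: [573.4, 11.9, 163.2]
tool_rot: [0.001, 0.67, 0.742, -0.0]
force: [0.2, 1.4, -4.0]
grip_width: 13.5
finger_force: 30.0
```

Request:
apply_moves:
  increments:
    - {"x": -0.054, "y": 0, "z": 0, "turn": 0, "jaw": 0}
    - {"x": 0.054, "y": 0, "z": 0, "turn": 0, "jaw": 0}
    - {"x": -0.03, "y": 0, "z": 0, "turn": 0, "jaw": 0}
    - {"x": 0, "y": 0, "z": 0, "turn": 0, "jaw": 0}
    - {"x": 0, "y": 0, "z": 0, "turn": 0, "jaw": 0}

```text
time: 7.28
eef_pos: [574.6, -6.9, 163.0]
tool_rot: [-0.0, 0.668, 0.744, 0.0]
force: [0.2, -1.2, -3.8]
grip_width: 13.3
finger_force: 29.9
```

Run:
```python
from h import *
w=ctrl.capture("wrist")[80:290,150:380]; s=ctrl.capture("scene")[160:255,205:310]
print(ctrl.state()["eef_pos"],ctrl.state()["time"])
f=lambda i:cv2.resize(i,(400,int(400*i.shape[0]/i.shape[1])),interpolation=cv2.INTER_CUBIC)[:360]
w,s=f(w),f(s);H=min(len(w),len(s))
cv2.imwrite("pics/v3.png",np.hstack([w[:H],s[:H]]))
```

```text
[574.64398526  -6.93090591 162.9805836 ] 7.375
```

View pics/v3.png

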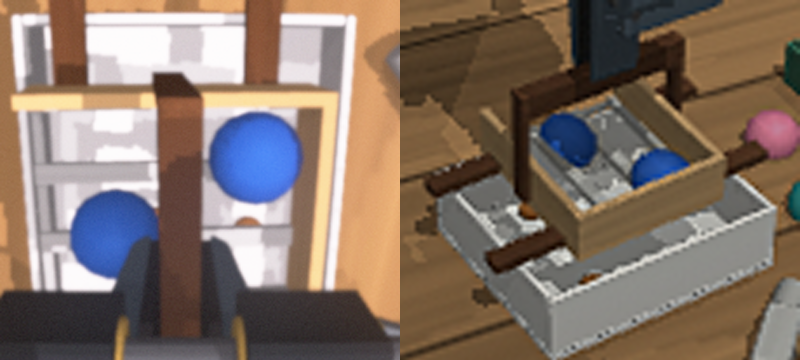

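The scene crop shows two ambers lying in the tray at (528,212) and (592,280), and both blues still in the sieve. I'll lift to confirm the third.

Request:
apply_moves:
  increments:
    - {"x": 0, "y": 0, "z": -0.015, "turn": 0, "jaw": 0}
    - {"x": 0, "y": 0, "z": -0.025, "turn": 0, "jaw": 0}
    - {"x": 0, "y": 0, "z": -0.025, "turn": 0, "jaw": 0}
    - {"x": 0, "y": 0, "z": -0.015, "turn": 0, "jaw": 0}
    - {"x": 0.01, "y": 0, "z": 0, "turn": 0, "jaw": 0}

```text
time: 8.0
eef_pos: [574.4, 0.0, 223.9]
tool_rot: [0.001, 0.669, 0.744, 0.001]
force: [0.8, 0.9, -6.0]
grip_width: 13.2
finger_force: 29.9
```

Request:
apply_moves:
  increments:
    - {"x": 0.025, "y": 0, "z": 0, "turn": 0, "jaw": 0}
    - {"x": 0.04, "y": 0, "z": 0, "turn": 0, "jaw": 0}
    - {"x": 0.04, "y": 0, "z": 0, "turn": 0, "jaw": 0}
    - {"x": 0.04, "y": 0, "z": 0, "turn": 0, "jaw": 0}
    - {"x": 0.04, "y": 0, "z": 0, "turn": 0, "jaw": 0}

```text
time: 8.62
eef_pos: [558.1, 140.2, 222.2]
tool_rot: [-0.001, 0.668, 0.744, -0.0]
force: [0.2, 0.2, -4.3]
grip_width: 13.7
finger_force: 29.9
```

Request:
apply_moves:
  increments:
    - {"x": 0.04, "y": 0, "z": 0, "turn": 0, "jaw": 0}
    - {"x": 0.04, "y": 0, "z": 0, "turn": 0, "jaw": 0}
    - {"x": 0.025, "y": 0, "z": 0, "turn": 0, "jaw": 0}
    - {"x": 0.01, "y": 0, "z": 0, "turn": 0, "jaw": 0}
    - {"x": 0, "y": 0, "z": 0, "turn": 0, "jaw": 0}

```text
time: 9.25
eef_pos: [549.8, 223.8, 222.8]
tool_rot: [-0.0, 0.668, 0.744, -0.0]
force: [-0.1, -0.3, -5.3]
grip_width: 13.3
finger_force: 29.9
```

Run:
```python
from h import *
b=ctrl.capture("top"); w=ctrl.capture("wrist"); s=ctrl.capture("scene")[130:280,180:400]
for n in ("small1","large1"):
  for c in ("top","wrist"): print(n,c,[(np.round(d["location"]).tolist(),round(d["p"],2)) for d in ctrl.find_in(n,c)])
o=ortho(b,20,576,-8,200,180,2)
f=lambda i,W,H:cv2.resize(i,(W,H),interpolation=cv2.INTER_CUBIC)
cv2.imwrite("pics/v4.png",np.vstack([np.hstack([f(w,400,300),f(o,400,300)]),np.hstack([f(s,440,300),np.zeros((300,360,3),np.uint8)])]))
plan([538,297,200],0,8)
```

```text
small1 top [([520.0, -45.0, 11.0], 0.62), ([622.0, -38.0, 10.0], 0.38)]
small1 wrist []
large1 top [([519.0, 201.0, 156.0], 0.85), ([525.0, 168.0, 20.0], 0.65)]
large1 wrist [([577.0, 255.0, 148.0], 0.93), ([612.0, 160.0, 24.0], 0.93), ([517.0, 216.0, 153.0], 0.63), ([529.0, 195.0, 12.0], 0.47)]
pos [550.1 223.2 223. ] head 6.09 t 9.6
x 0.0124 y -0.0007 z 0.0038 turn 0.0085
x 0.0124 y -0.0009 z 0.0038 turn 0.0085
x 0.0124 y -0.0010 z 0.0038 turn 0.0085
x 0.0124 y -0.0012 z 0.0038 turn 0.0085
x 0.0124 y -0.0014 z 0.0038 turn 0.0085
x 0.0124 y -0.0015 z 0.0038 turn 0.0085
x 0.0123 y -0.0017 z 0.0038 turn 0.0085
x 0.0123 y -0.0019 z 0.0038 turn 0.0085
```

View pics/v4.png

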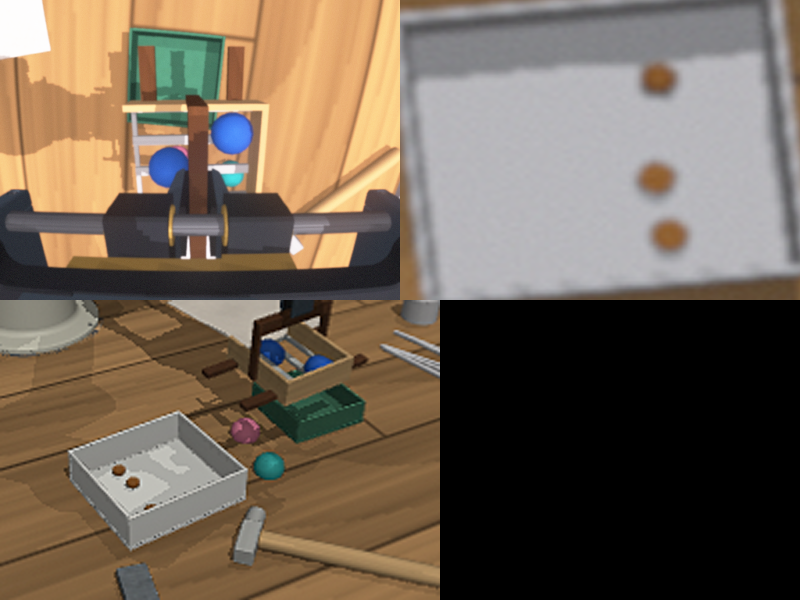

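All three ambers lie in the tray, at (657,78), (656,178) and (668,235) in the right panel, and both blues are in the sieve. The moves have no tilt axis, so I'll work the blues over the open end by moving the sieve lengthwise: low over the green dish, quick strokes towards +x and slow returns. First, position low over the dish.

Request:
apply_moves:
  increments:
    - {"x": 0.008, "y": 0.001, "z": 0.005, "turn": 0.0085, "jaw": 0}
    - {"x": 0.0125, "y": 0.001, "z": 0.012, "turn": 0.0085, "jaw": 0}
    - {"x": 0.0145, "y": 0.001, "z": 0.015, "turn": 0.0085, "jaw": 0}
    - {"x": 0.0145, "y": 0.001, "z": 0.015, "turn": 0.0085, "jaw": 0}
    - {"x": 0.0145, "y": 0.001, "z": 0.015, "turn": 0.0085, "jaw": 0}

```text
time: 10.22
eef_pos: [549.8, 272.8, 175.4]
tool_rot: [-0.0, 0.693, 0.721, -0.0]
force: [0.3, -0.0, -4.5]
grip_width: 13.4
finger_force: 29.9
```

Request:
apply_moves:
  increments:
    - {"x": 0.0145, "y": 0, "z": 0.015, "turn": 0.0085, "jaw": 0}
    - {"x": 0.0125, "y": 0, "z": 0.015, "turn": 0.0085, "jaw": 0}
    - {"x": 0.008, "y": 0, "z": 0.01, "turn": 0.0085, "jaw": 0}
    - {"x": 0, "y": 0, "z": 0.003, "turn": 0, "jaw": 0}
    - {"x": 0, "y": 0, "z": 0, "turn": 0, "jaw": 0}

```text
time: 10.85
eef_pos: [549.3, 297.9, 144.3]
tool_rot: [0.0, 0.707, 0.707, -0.0]
force: [-0.6, -0.2, -4.0]
grip_width: 13.7
finger_force: 29.9
```

```bash
cat > lk.py <<'E'
from h import *
import sys
w=ctrl.capture("wrist"); cv2.imwrite("pics/raw_%s.png"%sys.argv[1],w); ctrl.capture("top"); ctrl.capture("scene")
s=ctrl.state(); p=s["eef_pos"]
for c in ("wrist","top","scene"): print(c,[(np.round(d["location"]).tolist(),round(d["location"][0]-p[0]),round(d["p"],2)) for d in ctrl.find_in("large1",c)])
plan([558,297,144],0,1)
E
python3 lk.py 1
```

```text
wrist [([580.0, 323.0, 72.0], 31, 0.94), ([517.0, 294.0, 76.0], -33, 0.58)]
top [([516.0, 285.0, 75.0], -33, 0.72), ([517.0, 174.0, 22.0], -33, 0.57), ([610.0, 154.0, 23.0], 60, 0.49)]
scene [([621.0, 152.0, 24.0], 71, 0.74), ([531.0, 164.0, 19.0], -19, 0.69), ([586.0, 313.0, 74.0], 37, 0.58), ([533.0, 284.0, 79.0], -17, 0.56)]
pos [549.4 298.  144.6] head -0.0 t 11.15
x -0.0014 y 0.0115 z 0.0007 turn -0.0000
```

Request:
apply_moves:
  increments:
    - {"x": 0, "y": 0.073, "z": 0, "turn": 0, "jaw": 0}
    - {"x": 0, "y": 0, "z": 0, "turn": 0, "jaw": 0}
    - {"x": 0, "y": 0, "z": 0, "turn": 0, "jaw": 0}

```text
time: 11.52
eef_pos: [603.9, 297.9, 144.0]
tool_rot: [-0.0, 0.707, 0.707, -0.0]
force: [0.1, 0.2, -5.0]
grip_width: 12.8
finger_force: 30.0
```

```bash
python3 lk.py 2
```

```text
wrist [([639.0, 325.0, 70.0], 36, 0.96), ([589.0, 297.0, 68.0], -15, 0.82), ([617.0, 160.0, 24.0], 13, 0.47)]
top [([519.0, 174.0, 24.0], -84, 0.76), ([591.0, 284.0, 70.0], -13, 0.51), ([603.0, 154.0, 26.0], 0, 0.49), ([603.0, 240.0, 53.0], 0, 0.16)]
scene [([643.0, 314.0, 72.0], 39, 0.64), ([620.0, 153.0, 22.0], 17, 0.64), ([530.0, 167.0, 19.0], -73, 0.58), ([613.0, 280.0, 67.0], 10, 0.44)]
pos [603.6 298.2 144.4] head 0.03 t 11.825
x -0.0016 y -0.0608 z 0.0006 turn 0.0003
```

Request:
apply_moves:
  increments:
    - {"x": 0, "y": 0.008, "z": 0, "turn": 0, "jaw": 0}
    - {"x": 0, "y": 0.01, "z": 0, "turn": 0, "jaw": 0}
    - {"x": 0, "y": 0.01, "z": 0, "turn": 0, "jaw": 0}
    - {"x": 0, "y": 0.007, "z": 0, "turn": 0, "jaw": 0}
    - {"x": 0, "y": 0, "z": 0, "turn": 0, "jaw": 0}

```text
time: 12.45
eef_pos: [630.6, 298.0, 144.1]
tool_rot: [0.0, 0.707, 0.707, 0.0]
force: [-0.9, 0.1, -4.4]
grip_width: 12.5
finger_force: 30.0
```

Request:
apply_moves:
  increments:
    - {"x": 0, "y": -0.03, "z": 0, "turn": 0, "jaw": 0}
    - {"x": 0, "y": -0.06, "z": 0, "turn": 0, "jaw": 0}
    - {"x": 0, "y": 0.04, "z": 0, "turn": 0, "jaw": 0}
    - {"x": 0, "y": 0, "z": 0, "turn": 0, "jaw": 0}
    - {"x": 0, "y": 0, "z": 0, "turn": 0, "jaw": 0}

```text
time: 13.08
eef_pos: [592.9, 298.2, 144.6]
tool_rot: [0.0, 0.707, 0.707, 0.0]
force: [-0.7, 0.2, -0.0]
grip_width: 0.6
finger_force: 0.0
```

```bash
python3 lk.py 3
```

```text
wrist [([612.0, 281.0, 48.0], 20, 0.77), ([610.0, 323.0, 51.0], 17, 0.58)]
top [([516.0, 173.0, 23.0], -77, 0.61), ([625.0, 305.0, 42.0], 32, 0.58), ([608.0, 152.0, 24.0], 15, 0.51), ([620.0, 271.0, 50.0], 27, 0.46)]
scene [([636.0, 312.0, 43.0], 43, 0.53), ([641.0, 271.0, 48.0], 49, 0.51)]
pos [592.6 298.2 144.3] head 0.01 t 13.375
x -0.0016 y -0.0461 z 0.0004 turn 0.0001
```

The grip was lost. Looking.

Run:
```python
from h import *
w=ctrl.capture("wrist"); s=ctrl.capture("scene")[140:240,270:400]
cv2.imwrite("pics/v5.png",np.hstack([cv2.resize(w,(420,315)),cv2.resize(s,(380,315),interpolation=cv2.INTER_CUBIC)]))
```

```text
(no output)
```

View pics/v5.png

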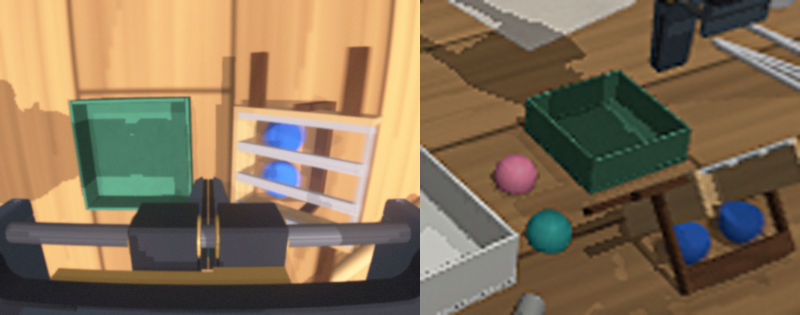

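The sieve has tipped over forwards beside the dish, with both blues under or inside it and its underside facing up. Next I triangulate and look closely at the pose.

```bash
cat > tri.py <<'E'
from h import *
from scipy.spatial.transform import Rotation as R
def cams():
    s=ctrl.state(); q=s["tool_rot"]; T=np.eye(4); T[:3,:3]=R.from_quat([*q[1:],q[0]]).as_matrix(); T[:3,3]=s["eef_pos"]
    I={c:ctrl.capture(c) for c in("wrist","top","scene")}
    Ts={c:ctrl.calibration(c)["world_from_camera"] for c in("top","scene")}; Ts["wrist"]=T@ctrl.calibration("wrist")["tool_from_camera"]
    return I,Ts
def blue(I):
    out={}
    for c,i in I.items():
        m=cv2.inRange(cv2.cvtColor(i,cv2.COLOR_BGR2HSV),(106,140,50),(122,255,255))
        n,l,st,ce=cv2.connectedComponentsWithStats(cv2.morphologyEx(m,cv2.MORPH_CLOSE,np.ones((5,5))))
        out[c]=[(ce[k].round(1).tolist(),st[k,:4].tolist(),int(st[k,4])) for k in range(1,n) if st[k,4]>25]
    return out
def ray(px,c,T):
    k=ctrl.calibration(c); u=cv2.undistortPoints(np.array([[px]],float),k["K"],k["dist"])[0,0]
    d=T[:3,:3]@np.array([u[0],-u[1],-1]); return T[:3,3],d/np.linalg.norm(d)
def meet(rs):
    A=sum(np.eye(3)-np.outer(d,d) for o,d in rs); b=sum((np.eye(3)-np.outer(d,d))@o for o,d in rs)
    return np.linalg.solve(A,b)
E
python3 - <<'E'
from tri import *
I,T=cams()
for c,v in blue(I).items(): print(c,v)
for c in I: cv2.imwrite("pics/n_%s.png"%c,I[c])
f=lambda i,W,H:cv2.resize(i,(W,H),interpolation=cv2.INTER_CUBIC)
w=I["wrist"][100:290,250:500]; s=I["scene"][170:250,330:410]; t=I["top"][110:230,60:180]
cv2.imwrite("pics/v6.png",np.vstack([np.hstack([f(s,400,400),f(t,400,400)]),f(w,800,608)[:0] if 0 else np.hstack([f(I["wrist"][100:290,250:490],260,200),f(I["scene"][130:270,270:450],260,200),f(I["top"][100:240,50:230],280,200)])]))
E
```

```text
wrist [([364.6, 163.5], [345, 152, 44, 25], 817), ([361.3, 217.0], [340, 205, 40, 27], 720), ([351.2, 241.6], [342, 238, 21, 7], 64)]
top [([135.8, 125.4], [132, 117, 9, 17], 105), ([112.0, 124.9], [104, 118, 15, 15], 110), ([479.2, 163.5], [471, 153, 20, 22], 247)]
scene [([273.2, 59.1], [271, 43, 6, 35], 173), ([285.6, 62.3], [283, 42, 7, 44], 224), ([391.4, 59.8], [388, 53, 7, 16], 55), ([18.4, 82.0], [0, 68, 37, 30], 751), ([31.0, 115.4], [27, 100, 9, 32], 91), ([380.3, 210.5], [373, 204, 15, 14], 161), ([362.8, 216.9], [357, 211, 12, 14], 116), ([43.9, 301.9], [31, 292, 26, 21], 261)]
```

View pics/v6.png

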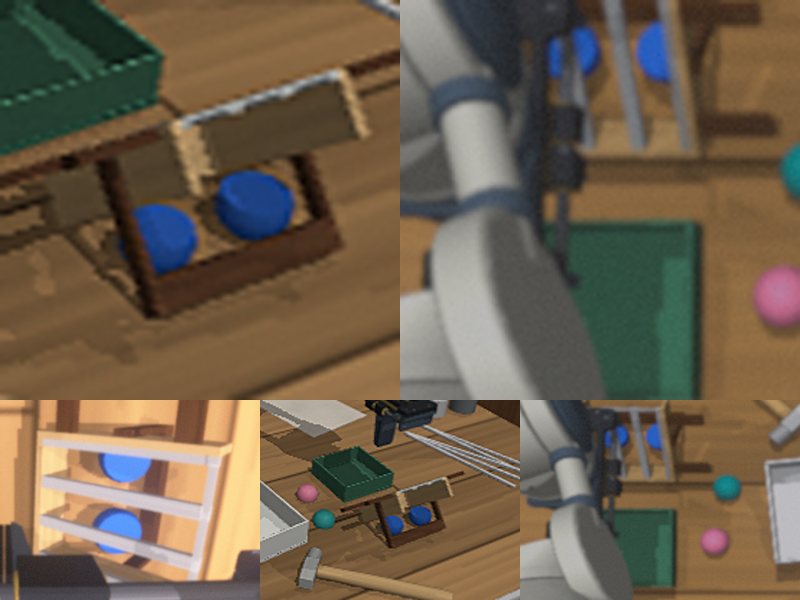

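Reading the picture: the sieve rests upside down on its bar (towards +x) and the +x wall's top edge (near the dish). Its open end is up and facing +x. Both blues lie between that wall and the bar, at scene crop (255,205) and (165,238). Now triangulating.

Run:
```python
from tri import *
I={c:cv2.imread("pics/n_%s.png"%c) for c in("wrist","top","scene")}
s=ctrl.state();q=s["tool_rot"];T=np.eye(4);T[:3,:3]=R.from_quat([*q[1:],q[0]]).as_matrix();T[:3,3]=s["eef_pos"]
Ts={c:ctrl.calibration(c)["world_from_camera"] for c in("top","scene")}; Ts["wrist"]=T@ctrl.calibration("wrist")["tool_from_camera"]
for a in [("L",(364.6,163.5),(112,125),(380.3,210.5)),("R",(361.3,217),(136,125),(362.8,216.9))]:
    rs=[ray(a[i],c,Ts[c]) for i,c in((1,"wrist"),(2,"top"),(3,"scene"))]
    print(a[0],[meet([rs[i] for i in k]).round() for k in((0,1,2),(0,2),(1,2))])
# scene crop px -> full: x=330+u/5,y=170+v/5 ; wrist full
S=lambda u,v:(330+u/5,170+v/5)
def onz(px,c,z):
    o,d=ray(px,c,Ts[c]); return (o+d*(z-o[2])/d[2]).round()
print("bar bottom ends z0",onz(S(152,318),"scene",0),onz(S(342,245),"scene",0))
print("dish corner",onz(S(160,60),"scene",40))
# open end corners: top bars edge seen in scene (180,125),(345,72) and wrist corners
W=lambda u,v:(250+u*240/260,100+(v-400)*190/200)
Tq=lambda u,v:(60+u-400,0) 
for nm,w in (("nearopen",(222,445)),("wallL top",(42,437)),("low left",(44,545)),("right low",(205,578))):
    print(nm,W(*w),[onz(W(*w),"wrist",z).tolist() for z in (0,40,80,110)])
print("open scene",[ [onz(S(*p),"scene",z).tolist() for z in (60,90,110)] for p in ((180,125),(345,72))])
```

```text
L [array([700., 326.,  22.]), array([702., 324.,  23.]), array([700., 330.,  19.])]
R [array([701., 268.,  20.]), array([702., 266.,  19.]), array([699., 270.,  16.])]
bar bottom ends z0 [740. 230.   0.] [738. 371.   0.]
dish corner [581. 356.  40.]
nearopen (454.9230769230769, 142.75) [[803.0, 341.0, 0.0], [776.0, 345.0, 40.0], [749.0, 350.0, 80.0], [729.0, 354.0, 110.0]]
wallL top (288.7692307692308, 135.15) [[628.0, 346.0, 0.0], [624.0, 350.0, 40.0], [619.0, 354.0, 80.0], [616.0, 358.0, 110.0]]
low left (290.61538461538464, 237.75) [[634.0, 235.0, 0.0], [629.0, 253.0, 40.0], [623.0, 272.0, 80.0], [620.0, 285.0, 110.0]]
right low (439.2307692307692, 269.1) [[812.0, 193.0, 0.0], [784.0, 216.0, 40.0], [756.0, 240.0, 80.0], [735.0, 258.0, 110.0]]
open scene [[[663.0, 301.0, 60.0], [694.0, 269.0, 90.0], [714.0, 248.0, 110.0]], [[663.0, 426.0, 60.0], [694.0, 389.0, 90.0], [715.0, 365.0, 110.0]]]
```

Run:
```python
from tri import *
I=cv2.imread("pics/n_wrist.png")
T=ctrl.calibration("top")["world_from_camera"]
def onz(px,z):
    o,d=ray(px,"top",T); return (o+d*(z-o[2])/d[2]).round()
for p,z in (((124,112),118),((129,145),50),((144,112),118),((145.5,145),50)): print(p,onz(p,z))
s=ctrl.state();q=s["tool_rot"];M=np.eye(4);M[:3,:3]=R.from_quat([*q[1:],q[0]]).as_matrix();M[:3,3]=s["eef_pos"]
Tw=M@ctrl.calibration("wrist")["tool_from_camera"]
# wrist: inner bars at right end (full px): crop scale 240/260,190/200
for u,v in ((200,508),(200,560)):
    px=(250+u*240/260,100+(v-400)*.95); o,d=ray(px,"wrist",Tw); print(px,[(o+d*(z-o[2])/d[2]).round().tolist() for z in(110,118)])
plan([690,286,220],0,5);
```

```text
(124, 112) [706. 274. 118.]
(129, 145) [644. 278.  50.]
(144, 112) [707. 230. 118.]
(145.5, 145) [645. 240.  50.]
(434.61538461538464, 202.6) [[721.0, 311.0, 110.0], [716.0, 314.0, 118.0]]
(434.61538461538464, 252.0) [[729.0, 272.0, 110.0], [723.0, 277.0, 118.0]]
pos [592.7 298.1 144.2] head 0.01 t 13.625
x -0.0032 y 0.0260 z -0.0202 turn 0.0000
x -0.0032 y 0.0260 z -0.0202 turn 0.0000
x -0.0032 y 0.0260 z -0.0202 turn 0.0000
x -0.0032 y 0.0260 z -0.0202 turn 0.0000
x -0.0032 y 0.0260 z -0.0202 turn 0.0000
```

Request:
apply_moves:
  increments:
    - {"x": 0, "y": 0, "z": -0.06, "turn": 0, "jaw": 1}
    - {"x": -0.01, "y": 0.02, "z": -0.05, "turn": 0, "jaw": 1}
    - {"x": -0.009, "y": 0.05, "z": 0, "turn": 0, "jaw": 1}
    - {"x": -0.008, "y": 0.052, "z": 0, "turn": 0, "jaw": 1}
    - {"x": 0, "y": 0, "z": 0, "turn": 0, "jaw": 1}

```text
time: 14.25
eef_pos: [686.2, 276.9, 226.0]
tool_rot: [0.0, 0.708, 0.707, 0.0]
force: [-0.9, 0.0, -0.3]
grip_width: 47.2
finger_force: 0.0
```

Request:
apply_moves:
  increments:
    - {"x": 0, "y": 0, "z": 0.04, "turn": 0, "jaw": 1}
    - {"x": 0, "y": 0, "z": 0.04, "turn": 0, "jaw": 1}
    - {"x": 0, "y": 0, "z": 0.03, "turn": 0, "jaw": 1}
    - {"x": 0, "y": 0, "z": 0.03, "turn": 0, "jaw": 1}
    - {"x": 0, "y": 0, "z": 0, "turn": 0, "jaw": 1}

```text
time: 14.88
eef_pos: [682.6, 277.8, 120.1]
tool_rot: [-0.001, 0.707, 0.707, -0.002]
force: [-0.1, -0.3, 0.6]
grip_width: 91.1
finger_force: 0.0
```

Run:
```python
from h import *
plan([585,278,115],0,8); print(ctrl.state()["force"])
```

```text
pos [682.6 277.8 120.1] head 0.02 t 14.875
x 0.0000 y -0.0163 z 0.0008 turn 0.0000
x 0.0000 y -0.0163 z 0.0008 turn 0.0000
x 0.0000 y -0.0163 z 0.0008 turn 0.0000
x 0.0000 y -0.0163 z 0.0008 turn 0.0000
x 0.0000 y -0.0163 z 0.0008 turn 0.0000
x 0.0000 y -0.0163 z 0.0008 turn 0.0000
x 0.0000 y -0.0163 z 0.0008 turn 0.0000
x 0.0000 y -0.0163 z 0.0008 turn 0.0000
[-0.07810936 -0.31581756  0.63487231]
```

Request:
apply_moves:
  increments:
    - {"x": 0, "y": -0.02, "z": 0.004, "turn": 0, "jaw": 1}
    - {"x": 0, "y": -0.018, "z": 0, "turn": 0, "jaw": 1}
    - {"x": 0, "y": -0.018, "z": 0, "turn": 0, "jaw": 1}
    - {"x": 0, "y": -0.018, "z": 0, "turn": 0, "jaw": 1}

```text
time: 15.38
eef_pos: [627.8, 278.0, 119.3]
tool_rot: [0.0, 0.707, 0.707, 0.0]
force: [0.6, 0.5, 0.2]
grip_width: 91.1
finger_force: 0.3
```

Request:
apply_moves:
  increments:
    - {"x": 0, "y": -0.016, "z": 0, "turn": 0, "jaw": 1}
    - {"x": 0, "y": -0.016, "z": 0, "turn": 0, "jaw": 1}
    - {"x": 0, "y": -0.012, "z": 0, "turn": 0, "jaw": 1}
    - {"x": 0, "y": -0.008, "z": 0, "turn": 0, "jaw": 1}
    - {"x": 0, "y": 0, "z": 0, "turn": 0, "jaw": 1}

```text
time: 16.0
eef_pos: [589.5, 277.9, 118.8]
tool_rot: [-0.0, 0.707, 0.707, -0.0]
force: [0.3, 0.6, 0.6]
grip_width: 91.2
finger_force: 0.0
```

Run:
```python
from tri import *
I,T=cams()
for c in I: cv2.imwrite("pics/m_%s.png"%c,I[c])
for n in ("sieve","sieve_grip","large1"):
  for c in I: print(n,c,[(np.round(d["location"]).tolist(),round(d["p"],2)) for d in ctrl.find_in(n,c)])
s=ctrl.state();print(s["eef_pos"],s["force"],s["time"])
```

```text
sieve wrist [([627.0, 318.0, 73.0], 0.87)]
sieve top [([622.0, 238.0, 75.0], 0.64)]
sieve scene [([632.0, 276.0, 74.0], 0.88)]
sieve_grip wrist [([628.0, 318.0, 71.0], 0.68), ([690.0, 269.0, 28.0], 0.39)]
sieve_grip top [([625.0, 237.0, 74.0], 0.56)]
sieve_grip scene [([628.0, 279.0, 70.0], 0.61)]
large1 wrist [([684.0, 329.0, 26.0], 0.94), ([614.0, 158.0, 23.0], 0.84), ([524.0, 171.0, 23.0], 0.53)]
large1 top [([608.0, 150.0, 26.0], 0.75), ([688.0, 260.0, 30.0], 0.55), ([516.0, 174.0, 22.0], 0.49)]
large1 scene [([530.0, 168.0, 17.0], 0.6), ([623.0, 151.0, 25.0], 0.53), ([702.0, 255.0, 27.0], 0.49), ([698.0, 327.0, 26.0], 0.43)]
[589.78061094 277.87108544 118.76483148] [ 0.57272354 -0.91781968  0.26330857] 16.6
```

Request:
apply_moves:
  increments:
    - {"x": 0, "y": 0.014, "z": 0.006, "turn": 0, "jaw": 1}
    - {"x": 0, "y": 0.014, "z": 0.006, "turn": 0, "jaw": 0.5}
    - {"x": 0, "y": 0, "z": 0, "turn": 0, "jaw": 0.3}
    - {"x": 0, "y": 0, "z": 0, "turn": 0, "jaw": 0}
    - {"x": 0, "y": 0, "z": 0, "turn": 0, "jaw": 0}

```text
time: 17.23
eef_pos: [610.5, 277.9, 109.8]
tool_rot: [-0.0, 0.707, 0.707, -0.0]
force: [-0.4, -0.1, 0.3]
grip_width: 54.2
finger_force: 0.0
```

Request:
apply_moves:
  increments:
    - {"x": 0, "y": 0, "z": 0, "turn": 0, "jaw": 0}
    - {"x": 0, "y": 0, "z": 0, "turn": 0, "jaw": 0}
    - {"x": 0, "y": 0, "z": 0, "turn": 0, "jaw": 0}
    - {"x": 0, "y": 0, "z": 0, "turn": 0, "jaw": 0}
    - {"x": 0, "y": 0, "z": 0, "turn": 0, "jaw": 0}

```text
time: 17.85
eef_pos: [610.7, 277.9, 109.7]
tool_rot: [-0.0, 0.707, 0.707, -0.0]
force: [0.9, -0.2, -2.7]
grip_width: 5.8
finger_force: 30.0
```

Firm pinch on a floor bar, 5.8 mm wide at 30 N. I'll carry the upended sieve to clear table at the left, turn it a quarter and lay it down there.

Request:
apply_moves:
  increments:
    - {"x": 0, "y": 0, "z": -0.01, "turn": 0, "jaw": 0}
    - {"x": 0, "y": 0, "z": -0.02, "turn": 0, "jaw": 0}
    - {"x": 0, "y": 0, "z": -0.03, "turn": 0, "jaw": 0}
    - {"x": 0, "y": 0, "z": -0.03, "turn": 0, "jaw": 0}
    - {"x": 0, "y": 0, "z": 0, "turn": 0, "jaw": 0}

```text
time: 18.48
eef_pos: [611.9, 278.3, 179.8]
tool_rot: [0.001, 0.707, 0.707, 0.002]
force: [0.7, 1.0, -3.2]
grip_width: 5.7
finger_force: 30.0
```

Run:
```python
from h import *
plan([620,404,175],-90,10); print(ctrl.state()["force"],ctrl.state()["moment"],ctrl.state()["qpos"])
```

```text
pos [611.9 278.3 179.8] head 0.0 t 18.475
x 0.0168 y 0.0011 z 0.0006 turn 0.1000
x 0.0167 y -0.0015 z 0.0006 turn 0.1000
x 0.0163 y -0.0041 z 0.0006 turn 0.1000
x 0.0154 y -0.0066 z 0.0006 turn 0.1000
x 0.0142 y -0.0090 z 0.0006 turn 0.1000
x 0.0126 y -0.0111 z 0.0006 turn 0.1000
x 0.0107 y -0.0129 z 0.0006 turn 0.1000
x 0.0086 y -0.0144 z 0.0006 turn 0.1000
x 0.0062 y -0.0156 z 0.0006 turn 0.1000
x 0.0037 y -0.0164 z 0.0006 turn 0.1000
[ 0.71589452  1.03095293 -3.23163648] [-0.12301227  0.09631692 -0.01897825] [3.38086873e-01 5.91688454e-01 1.26647260e+00 2.00528251e-05
 1.27934617e+00 3.38001742e-01]
```

Request:
apply_moves:
  increments:
    - {"x": 0.0168, "y": 0.0011, "z": 0, "turn": 0.1, "jaw": 0}
    - {"x": 0.0167, "y": -0.0015, "z": 0, "turn": 0.1, "jaw": 0}
    - {"x": 0.0163, "y": -0.0041, "z": 0, "turn": 0.1, "jaw": 0}
    - {"x": 0.0154, "y": -0.0066, "z": 0, "turn": 0.1, "jaw": 0}
    - {"x": 0.0142, "y": -0.009, "z": 0, "turn": 0.1, "jaw": 0}

```text
time: 19.1
eef_pos: [614.5, 341.0, 176.3]
tool_rot: [0.0, 0.925, 0.38, -0.001]
force: [0.2, 0.3, -4.2]
grip_width: 5.7
finger_force: 30.0
```

Request:
apply_moves:
  increments:
    - {"x": 0.0126, "y": -0.0111, "z": 0, "turn": 0.1, "jaw": 0}
    - {"x": 0.0107, "y": -0.0129, "z": 0, "turn": 0.1, "jaw": 0}
    - {"x": 0.0086, "y": -0.0144, "z": 0, "turn": 0.1, "jaw": 0}
    - {"x": 0.0062, "y": -0.0156, "z": 0, "turn": 0.1, "jaw": 0}
    - {"x": 0.0037, "y": -0.0164, "z": 0, "turn": 0.1, "jaw": 0}

```text
time: 19.73
eef_pos: [618.6, 403.8, 176.3]
tool_rot: [0.0, 1.0, -0.003, -0.001]
force: [0.1, -0.1, -4.3]
grip_width: 6.0
finger_force: 30.0
```

Request:
apply_moves:
  increments:
    - {"x": 0, "y": 0, "z": 0.03, "turn": 0, "jaw": 0}
    - {"x": 0, "y": 0, "z": 0.03, "turn": 0, "jaw": 0}
    - {"x": 0, "y": 0, "z": 0.02, "turn": 0, "jaw": 0}
    - {"x": 0, "y": 0, "z": 0.009, "turn": 0, "jaw": 0}
    - {"x": 0, "y": 0, "z": 0, "turn": 0, "jaw": 0}

```text
time: 20.35
eef_pos: [619.0, 403.7, 110.6]
tool_rot: [-0.0, 1.0, 0.0, 0.0]
force: [-0.2, -0.3, -3.9]
grip_width: 5.8
finger_force: 30.0
```

Run:
```python
from tri import *
I,T=cams()
for c in I: cv2.imwrite("pics/p_%s.png"%c,I[c])
for c in I: print(c,[(np.round(d["location"]).tolist(),round(d["p"],2)) for d in ctrl.find_in("sieve",c)])
s=ctrl.state();print(s["eef_pos"],s["force"],s["time"],s["tool_rot"],s["grip_width"])
```

```text
wrist [([662.0, 375.0, 83.0], 0.83)]
top [([634.0, 375.0, 82.0], 0.63)]
scene [([656.0, 386.0, 78.0], 0.7)]
[619.1290326  403.55740164 110.79679268] [-0.26259927 -0.22824867 -2.83052878] 20.65 [-9.47087580e-05  9.99999973e-01  2.46219666e-05  2.11420431e-04] 5.8150970989690896
```

The upended sieve is standing free. I'll release it and nudge its top over towards +y so it falls onto its underside.

Request:
apply_moves:
  increments:
    - {"x": 0, "y": 0, "z": 0, "turn": 0, "jaw": 0.15}
    - {"x": 0, "y": 0, "z": 0, "turn": 0, "jaw": 1}
    - {"x": 0, "y": 0, "z": -0.02, "turn": 0, "jaw": 1}
    - {"x": 0, "y": 0, "z": -0.024, "turn": 0, "jaw": 1}
    - {"x": 0, "y": 0, "z": 0, "turn": 0, "jaw": 1}

```text
time: 21.28
eef_pos: [620.1, 404.2, 146.3]
tool_rot: [-0.001, 1.0, 0.0, 0.002]
force: [0.6, -0.5, 0.1]
grip_width: 51.0
finger_force: 0.0
```

Request:
apply_moves:
  increments:
    - {"x": 0, "y": -0.03, "z": 0, "turn": 0, "jaw": 1}
    - {"x": 0, "y": -0.03, "z": 0, "turn": 0, "jaw": 1}
    - {"x": 0, "y": -0.022, "z": 0, "turn": 0, "jaw": 1}
    - {"x": 0, "y": -0.022, "z": 0, "turn": 0, "jaw": 1}
    - {"x": 0, "y": -0.022, "z": 0, "turn": 0, "jaw": 1}

```text
time: 21.9
eef_pos: [619.0, 498.8, 143.5]
tool_rot: [0.0, 1.0, 0.0, -0.0]
force: [0.1, 0.1, -0.3]
grip_width: 90.9
finger_force: 0.0
```

Request:
apply_moves:
  increments:
    - {"x": 0, "y": -0.02, "z": 0, "turn": 0, "jaw": 1}
    - {"x": 0, "y": 0, "z": 0, "turn": 0, "jaw": 1}
    - {"x": 0, "y": 0.05, "z": -0.05, "turn": 0, "jaw": 1}
    - {"x": 0, "y": 0.05, "z": -0.05, "turn": 0, "jaw": 1}

```text
time: 22.4
eef_pos: [618.7, 436.7, 218.9]
tool_rot: [0.0, 1.0, 0.0, -0.0]
force: [0.4, -0.3, 1.4]
grip_width: 91.2
finger_force: 0.0
```

```bash
cat > lp.py <<'E'
from tri import *
import sys
I,T=cams()
for c in I: cv2.imwrite("pics/%s_%s.png"%(sys.argv[1],c),I[c])
for n in ("sieve","sieve_grip","large1"):
  for c in I: print(n,c,[(np.round(d["location"]).tolist(),round(d["p"],2)) for d in ctrl.find_in(n,c)])
s=ctrl.state();print(s["eef_pos"],s["force"],s["time"],s["tool_rot"].round(3),s["grip_width"]); print(blue({c:I[c] for c in("wrist","top")}))
E
python3 lp.py q
```

```text
sieve wrist [([644.0, 381.0, 78.0], 0.92)]
sieve top [([636.0, 387.0, 81.0], 0.92)]
sieve scene [([652.0, 388.0, 74.0], 0.81)]
sieve_grip wrist [([639.0, 384.0, 76.0], 0.79)]
sieve_grip top [([639.0, 387.0, 82.0], 0.61), ([693.0, 256.0, 26.0], 0.54)]
sieve_grip scene [([650.0, 391.0, 75.0], 0.84)]
large1 wrist [([688.0, 332.0, 29.0], 0.75), ([618.0, 169.0, 20.0], 0.69), ([531.0, 187.0, 15.0], 0.67), ([694.0, 261.0, 32.0], 0.66), ([643.0, 380.0, 82.0], 0.54), ([547.0, 87.0, 8.0], 0.35)]
large1 top [([690.0, 257.0, 27.0], 0.57), ([518.0, 175.0, 22.0], 0.53)]
large1 scene [([702.0, 257.0, 31.0], 0.77), ([622.0, 146.0, 23.0], 0.63), ([697.0, 328.0, 28.0], 0.5), ([528.0, 164.0, 17.0], 0.43)]
[618.65846747 438.37506738 217.76139024] [ 0.17532576 -0.01579436  0.35572649] 23.0 [ 0.  1.  0. -0.] 91.49205197558997
{'wrist': [([348.9, 94.6], [335, 88, 28, 12], 242), ([408.4, 108.8], [393, 91, 33, 37], 951), ([351.9, 116.5], [333, 107, 34, 20], 365)], 'top': [([139.7, 126.9], [132, 119, 17, 17], 227), ([116.5, 126.7], [115, 121, 4, 12], 36), ([103.1, 126.4], [102, 122, 3, 10], 27), ([479.2, 163.5], [471, 153, 20, 22], 248)]}
```

It rocked back just short of balance. I'll push again, a little lower and further.

Request:
apply_moves:
  increments:
    - {"x": 0, "y": 0.035, "z": 0, "turn": 0, "jaw": 1}
    - {"x": 0, "y": 0, "z": 0.04, "turn": 0, "jaw": 1}
    - {"x": 0, "y": 0, "z": 0.04, "turn": 0, "jaw": 1}
    - {"x": 0, "y": 0, "z": 0.031, "turn": 0, "jaw": 1}
    - {"x": 0, "y": -0.05, "z": 0, "turn": 0, "jaw": 1}

```text
time: 23.62
eef_pos: [618.4, 447.2, 132.8]
tool_rot: [0.001, 1.0, -0.001, -0.002]
force: [1.2, -6.7, -2.5]
grip_width: 91.5
finger_force: 7.0
```

Request:
apply_moves:
  increments:
    - {"x": 0, "y": -0.03, "z": 0, "turn": 0, "jaw": 1}
    - {"x": 0, "y": -0.025, "z": 0, "turn": 0, "jaw": 1}
    - {"x": 0, "y": -0.025, "z": 0, "turn": 0, "jaw": 1}
    - {"x": 0, "y": -0.02, "z": 0, "turn": 0, "jaw": 1}
    - {"x": 0, "y": -0.02, "z": 0, "turn": 0, "jaw": 1}

```text
time: 24.25
eef_pos: [618.8, 540.0, 135.1]
tool_rot: [0.0, 1.0, 0.0, -0.0]
force: [0.4, 0.0, -0.3]
grip_width: 91.2
finger_force: 0.0
```

```bash
python3 lp.py r
```

```text
sieve wrist [([658.0, 382.0, 45.0], 0.65)]
sieve top [([644.0, 344.0, 58.0], 0.59), ([576.0, -13.0, 6.0], 0.52)]
sieve scene [([628.0, 352.0, 56.0], 0.65)]
sieve_grip wrist [([659.0, 383.0, 45.0], 0.89), ([574.0, 308.0, 16.0], 0.34)]
sieve_grip top [([643.0, 349.0, 58.0], 0.66)]
sieve_grip scene [([628.0, 353.0, 55.0], 0.9)]
large1 wrist [([682.0, 337.0, 29.0], 0.78)]
large1 top [([689.0, 324.0, 27.0], 0.71), ([610.0, 151.0, 24.0], 0.64), ([517.0, 175.0, 23.0], 0.6), ([692.0, 256.0, 28.0], 0.56)]
large1 scene [([532.0, 165.0, 18.0], 0.72), ([620.0, 147.0, 22.0], 0.56), ([700.0, 258.0, 27.0], 0.51)]
[619.0318601  539.0527513  135.40064065] [-0.47466037 -0.34577637 -0.79709655] 24.85 [-0.  1. -0.  0.] 91.29615086630079
{'wrist': [([479.0, 96.7], [461, 89, 40, 16], 372), ([480.0, 128.8], [461, 124, 38, 12], 331)], 'top': [([139.6, 126.9], [131, 119, 18, 17], 231), ([111.6, 127.9], [104, 122, 17, 13], 177), ([479.2, 163.5], [471, 153, 20, 22], 248)]}
```

Run:
```python
import cv2,numpy as np
f=lambda i,W,H:cv2.resize(i,(W,H),interpolation=cv2.INTER_CUBIC)
w=cv2.imread("pics/r_wrist.png");s=cv2.imread("pics/r_scene.png")[130:240,310:460];t=cv2.imread("pics/r_top.png")[90:210,50:200]
cv2.imwrite("pics/v7.png",np.vstack([np.hstack([f(s,409,300),f(t,375,300)]),np.hstack([f(w,400,300),np.zeros((300,384,3),np.uint8)])]))
```

```text
(no output)
```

View pics/v7.png

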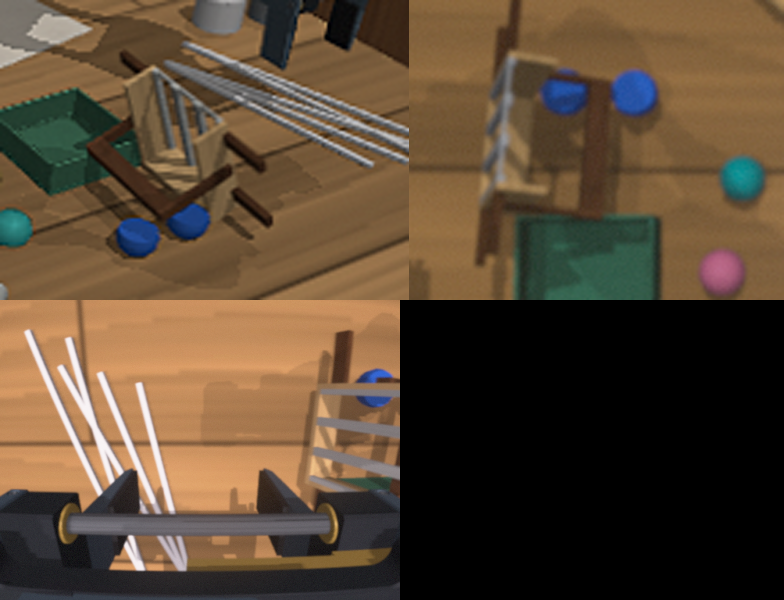

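The sieve still stands open end up, leaning towards -y with its bar on one blue nugget and the dish rim. Next I fit its pose from the picture points.

Run:
```python
from tri import *
from scipy.optimize import least_squares
S=lambda u,v:(310+u*150/409,130+v*110/300); Tp=lambda u,v:(50+(u-409)*.4,90+v*.4)
ob=[("scene",(0,67,90),S(165,208)),("scene",(0,-67,90),S(92,150)),("scene",(-45,115,4),S(265,165)),("scene",(45,115,4),S(268,218)),("scene",(-45,-115,4),S(123,55)),
("top",(0,67,90),Tp(598,82)),("top",(0,-67,90),Tp(592,213)),("top",(-45,-115,4),Tp(483,264)),
("scene",(-65,-58,40),S(128,80)),("scene",(-65,58,40),S(205,150))]
def P(p,x): return R.from_rotvec(x[3:]).apply(x[:3] and p if 0 else p)+x[:3]
def err(x):
    return np.concatenate([proj([R.from_rotvec(x[3:]).apply(p)+x[:3]],c)[0]-o for c,p,o in ob])
best=None
for tl in (0,20,40):
    t=np.radians(tl) # sieve x=-> (0,+sin,-cos), y->+x, z-> (0,-cos,-sin)
    M=np.array([[0,np.sin(t),-np.cos(t)],[1,0,0],[0,-np.cos(t),-np.sin(t)]]).T
    r=least_squares(err,[*[635,400,65],*R.from_matrix(M).as_rotvec()],loss="soft_l1")
    if best is None or r.cost<best.cost: best=r
x=best.x; print(best.cost,np.abs(err(x)).reshape(-1,2).round(1).tolist())
g=lambda *p:(R.from_rotvec(x[3:]).apply(p)+x[:3]).round().tolist()
print("rot\n",R.from_rotvec(x[3:]).as_matrix().round(2)); 
for n,p in dict(org=(0,0,0),bar=(0,0,90),openL=(-65,-17,3),openR=(-65,17,3),open0=(-65,0,3),wall=(68,0,40),wallb=(71,0,0),bp=(0,61,100),bm=(0,-61,100)).items(): print(n,g(*p))
```

```text
Traceback (most recent call last):
  File "h.py", line 4, in proj
    k=ctrl.calibration(c); T=k["world_from_camera"] if T is None else T
ValueError: time passes only in moves, steps and waits
```

```bash
sed -i 's/^import cv2,numpy as np/import cv2,numpy as np,functools\ncal=functools.cache(lambda c:ctrl.calibration(c))/; s/ctrl.calibration(c)$/cal(c)/; s/k=ctrl.calibration(c);/k=cal(c);/' h.py; sed -i 's/k=ctrl.calibration(c);/k=cal(c);/' tri.py
cat > fit.py <<'E'
from tri import *
from scipy.optimize import least_squares
def fit(ob,tls=(0,20,40),x0=(635,400,65)):
    err=lambda x:np.concatenate([proj([R.from_rotvec(x[3:]).apply(p)+x[:3]],c)[0]-o for c,p,o in ob])
    best=None
    for tl in tls:
        t=np.radians(tl)
        M=np.array([[0,np.sin(t),-np.cos(t)],[1,0,0],[0,-np.cos(t),-np.sin(t)]]).T
        r=least_squares(err,[*x0,*R.from_matrix(M).as_rotvec()],loss="soft_l1")
        if best is None or r.cost<best.cost: best=r
    x=best.x; print(round(best.cost,1),np.abs(err(x)).reshape(-1,2).round(1).tolist())
    print("rot\n",R.from_rotvec(x[3:]).as_matrix().round(2))
    return lambda *p:(R.from_rotvec(x[3:]).apply(p)+x[:3]).round().tolist()
E
python3 - <<'E'
from fit import *
S=lambda u,v:(310+u*150/409,130+v*110/300); Tp=lambda u,v:(50+(u-409)*.4,90+v*.4)
g=fit([("scene",(0,67,90),S(165,208)),("scene",(0,-67,90),S(92,150)),("scene",(-45,115,4),S(265,165)),("scene",(45,115,4),S(268,218)),("scene",(-45,-115,4),S(123,55)),
("top",(0,67,90),Tp(598,82)),("top",(0,-67,90),Tp(592,213)),("top",(-45,-115,4),Tp(483,264)),
("scene",(-65,-58,40),S(128,80)),("scene",(-65,58,40),S(205,150))])
for n,p in dict(org=(0,0,0),bar=(0,0,90),openL=(-65,-17,3),openR=(-65,17,3),open0=(-65,0,3),wall=(68,0,40),wallb=(71,0,0),bp=(0,61,100),bm=(0,-61,100)).items(): print(n,g(*p))
E
```

```text
14.2 [[1.0, 0.4], [0.3, 3.3], [0.2, 0.1], [0.9, 2.0], [0.1, 0.4], [1.3, 1.2], [1.1, 2.3], [0.9, 1.1], [0.3, 0.7], [2.6, 4.5]]
rot
 [[-0.03  1.   -0.02]
 [ 0.3  -0.   -0.95]
 [-0.95 -0.03 -0.3 ]]
org [636.0, 378.0, 76.0]
bar [634.0, 292.0, 49.0]
openL [621.0, 355.0, 138.0]
openR [655.0, 355.0, 137.0]
open0 [638.0, 355.0, 137.0]
wall [633.0, 360.0, -0.0]
wallb [633.0, 399.0, 9.0]
bp [695.0, 282.0, 44.0]
bm [573.0, 283.0, 48.0]
```

The fit is good: the top of the floor is at (638,355,137), leaning 17° towards -y. Balance needs about 35°. I'll push from inside again, lowering the fingertip as it tips so it can't slip out underneath.

Request:
apply_moves:
  increments:
    - {"x": 0, "y": 0, "z": -0.07, "turn": 0, "jaw": 1}
    - {"x": 0, "y": 0.03, "z": -0.063, "turn": 0, "jaw": 1}
    - {"x": 0, "y": 0.06, "z": 0, "turn": 0, "jaw": 1}
    - {"x": 0, "y": 0.06, "z": 0, "turn": 0, "jaw": 1}
    - {"x": 0, "y": 0.055, "z": 0, "turn": 0, "jaw": 1}

```text
time: 25.48
eef_pos: [618.8, 383.9, 235.3]
tool_rot: [-0.0, 1.0, -0.0, 0.0]
force: [0.5, -0.1, -0.1]
grip_width: 91.2
finger_force: 0.0
```

Request:
apply_moves:
  increments:
    - {"x": 0, "y": 0, "z": 0.065, "turn": 0, "jaw": 1}
    - {"x": 0, "y": 0, "z": 0.068, "turn": 0, "jaw": 1}
    - {"x": 0, "y": -0.02, "z": 0, "turn": 0, "jaw": 1}
    - {"x": 0, "y": -0.025, "z": 0, "turn": 0, "jaw": 1}
    - {"x": 0, "y": -0.025, "z": 0, "turn": 0, "jaw": 1}

```text
time: 26.1
eef_pos: [619.9, 440.7, 138.0]
tool_rot: [-0.001, 1.0, 0.0, 0.002]
force: [-0.4, 0.4, 1.0]
grip_width: 91.3
finger_force: 0.0
```

Request:
apply_moves:
  increments:
    - {"x": 0, "y": -0.025, "z": 0, "turn": 0, "jaw": 1}
    - {"x": 0, "y": -0.025, "z": 0, "turn": 0, "jaw": 1}
    - {"x": 0, "y": -0.016, "z": 0.012, "turn": 0, "jaw": 1}
    - {"x": 0, "y": -0.016, "z": 0.01, "turn": 0, "jaw": 1}
    - {"x": 0, "y": -0.016, "z": 0.008, "turn": 0, "jaw": 1}

```text
time: 26.72
eef_pos: [618.7, 512.1, 111.9]
tool_rot: [0.0, 1.0, 0.0, -0.0]
force: [1.2, 0.0, 1.1]
grip_width: 90.8
finger_force: 0.0
```

Request:
apply_moves:
  increments:
    - {"x": 0, "y": -0.018, "z": 0.006, "turn": 0, "jaw": 1}
    - {"x": 0, "y": -0.018, "z": 0.003, "turn": 0, "jaw": 1}
    - {"x": 0, "y": 0, "z": 0, "turn": 0, "jaw": 1}
    - {"x": 0, "y": 0, "z": 0, "turn": 0, "jaw": 1}

```text
time: 27.22
eef_pos: [619.0, 538.4, 106.2]
tool_rot: [0.0, 1.0, 0.0, 0.0]
force: [-0.0, -0.6, -0.1]
grip_width: 91.1
finger_force: 0.0
```

```bash
python3 lp.py s
```

```text
sieve wrist [([657.0, 484.0, 21.0], 0.88)]
sieve top [([629.0, 472.0, 21.0], 0.75)]
sieve scene [([650.0, 472.0, 20.0], 0.82)]
sieve_grip wrist [([657.0, 483.0, 19.0], 0.94)]
sieve_grip top [([631.0, 473.0, 21.0], 0.9)]
sieve_grip scene [([645.0, 476.0, 22.0], 0.97)]
large1 wrist [([690.0, 340.0, 28.0], 0.63)]
large1 top [([693.0, 325.0, 28.0], 0.83), ([516.0, 173.0, 25.0], 0.83), ([609.0, 152.0, 26.0], 0.63), ([694.0, 260.0, 28.0], 0.55)]
large1 scene [([701.0, 256.0, 30.0], 0.64), ([530.0, 167.0, 18.0], 0.61), ([699.0, 322.0, 29.0], 0.45), ([620.0, 148.0, 25.0], 0.43)]
[618.93659967 538.52317889 106.0399591 ] [-0.23669268 -0.29092247  0.38354148] 27.825 [-0.  1.  0.  0.] 91.37417660563719
{'wrist': [([496.9, 114.4], [479, 89, 33, 51], 1437)], 'top': [([111.6, 126.4], [103, 118, 18, 17], 234), ([139.7, 126.9], [131, 119, 18, 17], 228), ([479.2, 163.5], [471, 153, 20, 22], 247)]}
```

The sieve is now level on the table near (636,475). I'll locate the blues precisely and plan the pick at -45° heading.

Run:
```python
from fit import *
T={c:cal(c)["world_from_camera"] for c in("top","scene")}
I={c:cv2.imread("pics/s_%s.png"%c) for c in("top","scene")}
b=blue(I); print(b["scene"])
sc=[v[0] for v in b["scene"] if 340<v[0][0]<430 and v[0][1]>180]; tp=[[111.6,126.4],[139.7,126.9]]
for t in tp:
    o,d=ray(t,"top",T["top"]); print(t,"z14",(o+d*(14-o[2])/d[2]).round(),[meet([(o,d),ray(s,"scene",T["scene"])]).round().tolist() for s in sc])
plan([697,324,100],-45,5)
```

```text
[([273.2, 59.1], [271, 43, 6, 35], 173), ([285.6, 62.3], [283, 42, 7, 44], 224), ([354.3, 73.5], [348, 44, 13, 61], 309), ([381.9, 60.0], [370, 49, 25, 23], 430), ([18.4, 82.0], [0, 68, 37, 30], 751), ([30.8, 114.9], [27, 100, 9, 32], 96), ([369.0, 213.4], [353, 204, 34, 20], 340), ([43.9, 301.9], [31, 292, 26, 21], 261)]
[111.6, 126.4] z14 [697. 331.  14.] [[690.0, 319.0, 9.0]]
[139.7, 126.9] z14 [696. 263.  14.] [[701.0, 271.0, 27.0]]
pos [618.9 538.5 106. ] head -89.99 t 27.825
x 0.0208 y 0.0572 z 0.0016 turn -0.1000
x 0.0116 y 0.0598 z 0.0016 turn -0.1000
x 0.0021 y 0.0608 z 0.0016 turn -0.1000
x -0.0074 y 0.0604 z 0.0016 turn -0.1000
x -0.0168 y 0.0585 z 0.0016 turn -0.1000
```

Request:
apply_moves:
  increments:
    - {"x": 0, "y": 0, "z": -0.07, "turn": -0.05, "jaw": 1}
    - {"x": 0.0208, "y": 0.056, "z": -0.01, "turn": -0.09, "jaw": 1}
    - {"x": 0.0116, "y": 0.0585, "z": 0, "turn": -0.09, "jaw": 1}
    - {"x": 0.0021, "y": 0.0595, "z": 0, "turn": -0.09, "jaw": 1}
    - {"x": -0.0074, "y": 0.059, "z": 0, "turn": -0.09, "jaw": 1}

```text
time: 28.45
eef_pos: [690.0, 373.0, 166.1]
tool_rot: [0.0, 0.948, 0.319, 0.0]
force: [0.7, 0.6, 0.2]
grip_width: 91.5
finger_force: 0.0
```

Run:
```python
from h import *
plan([697,329,29],-45,3)
```

```text
pos [690.  373.  166.1] head -52.82 t 28.45
x -0.0094 y 0.0175 z 0.0609 turn -0.0290
x -0.0101 y 0.0170 z 0.0609 turn -0.0290
x -0.0109 y 0.0165 z 0.0609 turn -0.0290
```

Request:
apply_moves:
  increments:
    - {"x": -0.015, "y": 0.026, "z": 0.03, "turn": -0.045, "jaw": 1}
    - {"x": -0.0154, "y": 0.025, "z": 0.03, "turn": -0.042, "jaw": 1}
    - {"x": 0, "y": 0, "z": 0.06, "turn": 0, "jaw": 1}
    - {"x": 0, "y": 0, "z": 0.06, "turn": 0, "jaw": 1}
    - {"x": 0, "y": 0, "z": 0.003, "turn": 0, "jaw": 0}

```text
time: 29.08
eef_pos: [693.6, 329.4, 25.4]
tool_rot: [-0.0, 0.925, 0.381, -0.003]
force: [0.3, -0.6, 0.2]
grip_width: 84.0
finger_force: 0.0
```

Request:
apply_moves:
  increments:
    - {"x": 0, "y": 0, "z": 0, "turn": 0, "jaw": 0}
    - {"x": 0, "y": 0, "z": 0, "turn": 0, "jaw": 0}
    - {"x": 0, "y": 0, "z": 0, "turn": 0, "jaw": 0}
    - {"x": 0, "y": 0, "z": 0, "turn": 0, "jaw": 0}

```text
time: 29.58
eef_pos: [696.2, 330.4, 29.6]
tool_rot: [0.0, 0.925, 0.381, 0.001]
force: [0.4, 0.6, 4.0]
grip_width: 44.4
finger_force: 15.5
```

Request:
apply_moves:
  increments:
    - {"x": 0, "y": 0, "z": 0, "turn": 0, "jaw": 0}
    - {"x": 0, "y": 0, "z": -0.03, "turn": 0, "jaw": 0}
    - {"x": 0, "y": 0, "z": -0.05, "turn": 0, "jaw": 0}
    - {"x": -0.02, "y": -0.017, "z": -0.03, "turn": 0, "jaw": 0}
    - {"x": -0.044, "y": -0.036, "z": 0, "turn": 0, "jaw": 0}

```text
time: 30.2
eef_pos: [635.6, 325.2, 114.6]
tool_rot: [0.0, 0.925, 0.38, 0.003]
force: [-0.4, 0.9, -1.7]
grip_width: 0.7
finger_force: 0.0
```

Request:
apply_moves:
  increments:
    - {"x": -0.05, "y": -0.041, "z": 0, "turn": 0, "jaw": 0}
    - {"x": -0.05, "y": -0.041, "z": 0, "turn": 0, "jaw": 0}
    - {"x": -0.03, "y": -0.025, "z": 0.02, "turn": 0, "jaw": 0}
    - {"x": 0, "y": 0, "z": 0.04, "turn": 0, "jaw": 0}
    - {"x": 0, "y": 0, "z": 0.017, "turn": 0, "jaw": 0}

```text
time: 30.82
eef_pos: [507.8, 313.1, 53.4]
tool_rot: [0.0, 0.925, 0.381, -0.0]
force: [0.4, -0.1, -0.0]
grip_width: 0.7
finger_force: 0.0
```

It slipped out of the jaws. Finding where it went.

```bash
cat > nb.py <<'E'
from tri import *
I={c:ctrl.capture(c) for c in("wrist","top","scene")}; 
s=ctrl.state(); q=s["tool_rot"]; M=np.eye(4); M[:3,:3]=R.from_quat([*q[1:],q[0]]).as_matrix(); M[:3,3]=s["eef_pos"]
T={c:cal(c)["world_from_camera"] for c in("top","scene")}; T["wrist"]=M@cal("wrist")["tool_from_camera"]
for c,v in blue(I).items():
    for ce,bb,a in v:
        o,d=ray(ce,c,T[c]); p=(o+d*(13-o[2])/d[2])
        if abs(p[1])<600 and 350<p[0]<850: print(c,ce,bb,a,p[:2].round())
print(s["eef_pos"],s["time"])
E
python3 nb.py
```

```text
wrist [448.0, 16.8] [413, 0, 74, 40] 2417 [694. 320.]
wrist [495.3, 86.7] [474, 52, 38, 67] 2010 [692. 262.]
top [111.4, 126.7] [103, 119, 18, 17] 235 [696. 332.]
top [139.7, 126.9] [132, 119, 17, 17] 227 [696. 263.]
top [479.2, 163.5] [471, 153, 20, 22] 248 [ 609. -566.]
scene [378.5, 210.0] [372, 204, 15, 13] 160 [691. 334.]
scene [359.9, 216.5] [353, 210, 15, 14] 169 [691. 265.]
scene [43.9, 301.9] [31, 292, 26, 21] 261 [ 621. -570.]
[508.46557229 313.13831347  53.79403864] 30.975
```

Request:
apply_moves:
  increments:
    - {"x": 0.01, "y": 0.008, "z": -0.04, "turn": 0, "jaw": 0.75}
    - {"x": 0.055, "y": 0.045, "z": 0, "turn": 0, "jaw": 0.75}
    - {"x": 0.06, "y": 0.05, "z": 0, "turn": 0, "jaw": 0.75}
    - {"x": 0.055, "y": 0.046, "z": 0, "turn": 0, "jaw": 0.75}
    - {"x": 0.0145, "y": 0.011, "z": 0.02, "turn": 0, "jaw": 0.75}

```text
time: 31.6
eef_pos: [700.5, 330.6, 70.6]
tool_rot: [0.0, 0.925, 0.38, 0.003]
force: [0.2, 1.0, -0.2]
grip_width: 47.7
finger_force: 0.0
```

Run:
```python
from h import *
plan([696,331,26],-45,1)
```

```text
pos [700.5 330.6  70.6] head -45.35 t 31.6
x -0.0039 y -0.0046 z 0.0595 turn -0.0039
```

Request:
apply_moves:
  increments:
    - {"x": -0.002, "y": -0.002, "z": 0, "turn": 0, "jaw": 0.75}
    - {"x": 0, "y": 0, "z": 0.035, "turn": 0, "jaw": 0.75}
    - {"x": 0, "y": 0, "z": 0.0235, "turn": 0, "jaw": 0.6}
    - {"x": 0, "y": 0, "z": 0, "turn": 0, "jaw": 0}
    - {"x": 0, "y": 0, "z": 0, "turn": 0, "jaw": 0}

```text
time: 32.22
eef_pos: [694.1, 330.8, 25.6]
tool_rot: [0.0, 0.925, 0.381, 0.0]
force: [0.1, -0.4, -0.7]
grip_width: 43.9
finger_force: 30.0
```

Request:
apply_moves:
  increments:
    - {"x": 0, "y": 0, "z": 0, "turn": 0, "jaw": 0}
    - {"x": 0, "y": 0, "z": 0, "turn": 0, "jaw": 0}
    - {"x": 0, "y": 0, "z": -0.008, "turn": 0, "jaw": 0}
    - {"x": 0, "y": 0, "z": -0.015, "turn": 0, "jaw": 0}

```text
time: 32.72
eef_pos: [693.8, 330.5, 42.3]
tool_rot: [-0.0, 0.925, 0.381, -0.0]
force: [-0.1, -0.1, 0.1]
grip_width: 44.5
finger_force: 30.0
```

Request:
apply_moves:
  increments:
    - {"x": 0, "y": 0, "z": -0.03, "turn": 0, "jaw": 0}
    - {"x": -0.015, "y": -0.012, "z": -0.04, "turn": 0, "jaw": 0}
    - {"x": -0.035, "y": -0.029, "z": 0, "turn": 0, "jaw": 0}
    - {"x": -0.05, "y": -0.042, "z": 0, "turn": 0, "jaw": 0}
    - {"x": -0.05, "y": -0.042, "z": 0, "turn": 0, "jaw": 0}

```text
time: 33.35
eef_pos: [547.0, 317.9, 95.4]
tool_rot: [-0.0, 0.925, 0.38, 0.001]
force: [0.8, 1.1, -1.0]
grip_width: 44.3
finger_force: 30.0
```

Request:
apply_moves:
  increments:
    - {"x": -0.032, "y": -0.026, "z": 0, "turn": 0, "jaw": 0}
    - {"x": -0.01, "y": -0.008, "z": 0.03, "turn": 0, "jaw": 0}
    - {"x": 0, "y": 0, "z": 0.028, "turn": 0, "jaw": 0}
    - {"x": 0, "y": 0, "z": 0, "turn": 0, "jaw": 0.65}
    - {"x": 0, "y": 0, "z": 0, "turn": 0, "jaw": 0.65}

```text
time: 33.98
eef_pos: [508.5, 314.2, 52.0]
tool_rot: [-0.0, 0.925, 0.38, 0.001]
force: [0.4, -0.2, -0.3]
grip_width: 58.5
finger_force: 0.0
```

Request:
apply_moves:
  increments:
    - {"x": 0, "y": 0, "z": -0.055, "turn": 0, "jaw": 0.75}
    - {"x": 0.02, "y": 0.035, "z": 0, "turn": 0, "jaw": 0.75}
    - {"x": 0.04, "y": 0.07, "z": 0, "turn": 0, "jaw": 0.75}
    - {"x": 0.04, "y": 0.07, "z": 0, "turn": 0, "jaw": 0.75}
    - {"x": 0.029, "y": 0.0504, "z": 0.02, "turn": 0, "jaw": 0.75}

```text
time: 34.6
eef_pos: [699.3, 261.2, 79.8]
tool_rot: [0.0, 0.925, 0.38, 0.002]
force: [0.8, 0.2, -0.4]
grip_width: 68.6
finger_force: 0.0
```

```bash
python3 nb.py
python3 - <<'E'
from h import *
plan([696,263,26],-45,1)
E
```

```text
wrist [252.1, 213.7] [227, 188, 52, 52] 2091 [694. 257.]
top [144.1, 124.9] [140, 119, 9, 14] 67 [701. 253.]
top [479.2, 163.5] [471, 153, 20, 22] 247 [ 609. -566.]
scene [336.3, 178.5] [330, 173, 14, 12] 130 [496. 322.]
scene [359.9, 216.6] [353, 210, 15, 14] 168 [691. 265.]
scene [43.9, 301.9] [31, 292, 26, 21] 261 [ 621. -570.]
[697.21556812 260.74129297  77.16721428] 34.75
pos [697.2 260.7  77.2] head -45.38 t 34.75
x 0.0010 y -0.0033 z 0.0682 turn -0.0042
```

Request:
apply_moves:
  increments:
    - {"x": 0.001, "y": -0.002, "z": 0.04, "turn": 0, "jaw": 0.75}
    - {"x": 0, "y": 0, "z": 0.028, "turn": 0, "jaw": 0.6}
    - {"x": 0, "y": 0, "z": 0, "turn": 0, "jaw": 0}
    - {"x": 0, "y": 0, "z": 0, "turn": 0, "jaw": 0}
    - {"x": 0, "y": 0, "z": 0, "turn": 0, "jaw": 0}

```text
time: 35.38
eef_pos: [695.5, 263.8, 27.3]
tool_rot: [0.0, 0.925, 0.381, 0.001]
force: [0.5, -0.8, -1.2]
grip_width: 43.9
finger_force: 30.0
```

Request:
apply_moves:
  increments:
    - {"x": 0, "y": 0, "z": 0, "turn": 0, "jaw": 0}
    - {"x": 0, "y": 0, "z": -0.008, "turn": 0, "jaw": 0}
    - {"x": 0, "y": 0, "z": -0.02, "turn": 0, "jaw": 0}

```text
time: 35.75
eef_pos: [694.6, 263.4, 47.5]
tool_rot: [-0.0, 0.925, 0.381, -0.001]
force: [-1.0, -1.5, -0.6]
grip_width: 44.2
finger_force: 30.0
```

Request:
apply_moves:
  increments:
    - {"x": 0, "y": 0, "z": -0.034, "turn": 0, "jaw": 0}
    - {"x": -0.012, "y": -0.013, "z": -0.03, "turn": 0, "jaw": 0}
    - {"x": -0.032, "y": -0.034, "z": 0, "turn": 0, "jaw": 0}
    - {"x": -0.046, "y": -0.048, "z": 0, "turn": 0, "jaw": 0}
    - {"x": -0.04, "y": -0.042, "z": 0, "turn": 0, "jaw": 0}

```text
time: 36.38
eef_pos: [552.1, 267.9, 96.3]
tool_rot: [-0.0, 0.925, 0.381, 0.001]
force: [0.5, 1.2, -0.6]
grip_width: 44.2
finger_force: 30.0
```

Request:
apply_moves:
  increments:
    - {"x": -0.0256, "y": -0.0272, "z": 0.01, "turn": 0, "jaw": 0}
    - {"x": 0, "y": 0, "z": 0.034, "turn": 0, "jaw": 0}
    - {"x": 0, "y": 0, "z": 0, "turn": 0, "jaw": 0}
    - {"x": 0, "y": 0, "z": 0, "turn": 0, "jaw": 0.65}
    - {"x": 0, "y": 0, "z": 0, "turn": 0, "jaw": 0.65}

```text
time: 37.0
eef_pos: [526.3, 269.1, 63.2]
tool_rot: [0.0, 0.925, 0.38, 0.001]
force: [-0.6, 0.8, -0.4]
grip_width: 58.8
finger_force: 0.0
```

Request:
apply_moves:
  increments:
    - {"x": 0, "y": 0, "z": -0.07, "turn": 0, "jaw": 1}
    - {"x": 0, "y": 0, "z": -0.08, "turn": 0, "jaw": 1}

```text
time: 37.25
eef_pos: [525.1, 268.6, 176.0]
tool_rot: [-0.0, 0.925, 0.38, -0.001]
force: [1.6, 0.7, 0.4]
grip_width: 76.4
finger_force: 0.0
```

```bash
python3 nb.py
python3 - <<'E'
from tri import *
for c in("top","scene","wrist"): cv2.imwrite("pics/u_%s.png"%c,ctrl.capture(c))
# sieve: wooden+dark bar in top view; brown ears
b=cv2.imread("pics/u_top.png"); T=cal("top")["world_from_camera"]
o=ortho(b,8,636,480,300,260,2); hsv=cv2.cvtColor(o,cv2.COLOR_BGR2HSV)
m=cv2.inRange(hsv,(0,40,15),(20,255,85)); n,l,st,ce=cv2.connectedComponentsWithStats(m)
for k in range(1,n):
    if st[k,4]>250:
        r=cv2.minAreaRect(np.argwhere(l==k)[:,::-1].astype(np.float32)); print("dark z8: x",636+130-r[0][1]/2,"y",480+150-r[0][0]/2,np.array(r[1]).round()/2,round(r[2],1),st[k,4])
cv2.imwrite("pics/u_o.png",o)
plan([636,475,190],-90,6)
E
```

```text
wrist [231.8, 173.2] [188, 145, 89, 57] 2914 [516. 290.]
top [479.2, 163.5] [471, 153, 20, 22] 248 [ 609. -566.]
top [125.6, 199.5] [106, 185, 38, 29] 548 [518. 293.]
scene [333.6, 180.8] [323, 173, 21, 17] 219 [504. 306.]
scene [43.9, 302.0] [31, 292, 26, 21] 262 [ 622. -570.]
[527.3823009  269.54756563 178.53078581] 37.4
dark z8: x 716.2519493103027 y 598.9543552398682 [99.5  1.5] 87.6 456
dark z8: x 725.0431060791016 y 518.2672348022461 [49.5 38. ] 68.2 3699
dark z8: x 742.5 y 431.75 [ 9.  14.5] 90.0 293
dark z8: x 686.4798049926758 y 367.29803466796875 [115.5  27.5] 54.4 952
dark z8: x 599.0093231201172 y 337.0190124511719 [ 9.  43.5] 7.7 450
pos [524.9 268.6 174.1] head -45.27 t 37.55
x 0.0498 y -0.0152 z -0.0035 turn 0.0828
x 0.0474 y -0.0216 z -0.0035 turn 0.0828
x 0.0442 y -0.0275 z -0.0035 turn 0.0828
x 0.0403 y -0.0330 z -0.0035 turn 0.0828
x 0.0357 y -0.0380 z -0.0035 turn 0.0828
x 0.0304 y -0.0423 z -0.0035 turn 0.0828
```

Both blues are in the green dish. I'll fit the lying sieve's x, y and yaw from colour by matching its dark bar and ears against its light walls.

```bash
cat > sf.py <<'E'
from tri import *
from scipy.optimize import differential_evolution
L=np.linspace
def model(zo):
    D=[(x,y,100) for y in L(-58,58,30) for x in(-4,0,4)]+[(sx*45+dx,s*y,8) for sx in(-1,1) for s in(-1,1) for y in L(72,110,12) for dx in(-3,0,3)]
    W=[(x,s*58,40) for s in(-1,1) for x in [*L(-62,-12,15),*L(12,68,15)]]+[(68,y,40) for y in L(-55,55,30)]
    O=[(x,y,-zo) for x in() for y in()]
    B=[(sx*45+dx,s*y,0) for sx in(-1,1) for s in(-1,1) for y in L(75,110,12) for dx in(-18,18)]+[(sx*45+dx,s*126,0) for sx in(-1,1) for s in(-1,1) for dx in(-6,0,6)]
    return map(np.array,(D,W,B))
def fitlevel(imgs,x0,z0,yaw0,w=(25,25,12)):
    D,W,B=model(0); V={c:cv2.GaussianBlur(i,(0,0),.7).max(2).astype(np.float32) for c,i in imgs.items()}
    def samp(P,v,c):
        h=np.radians(v[2]); r=np.array([[np.cos(h),-np.sin(h)],[np.sin(h),np.cos(h)]])
        Q=np.c_[P[:,:2]@r.T+v[:2],P[:,2]+z0]; m=proj(Q,c).astype(np.float32)
        return cv2.remap(V[c],m[:,0],m[:,1],cv2.INTER_LINEAR,borderMode=cv2.BORDER_REPLICATE)
    f=lambda v:sum(np.minimum(samp(D,v,c),110).mean()*2-np.minimum(samp(W,v,c),170).mean()-.7*np.minimum(samp(B,v,c),130).mean() for c in V)
    r=differential_evolution(f,[(x0[0]-w[0],x0[0]+w[0]),(x0[1]-w[1],x0[1]+w[1]),(yaw0-w[2],yaw0+w[2])],seed=1,popsize=12,maxiter=40)
    return r.x.round(1),round(r.fun,1)
E
python3 - <<'E'
from sf import *
I={c:cv2.imread("pics/u_%s.png"%c) for c in("top","scene")}; J={c:cv2.imread("pics/b.png" if c=="top" else "pics/a.png") for c in I}
print("check start",fitlevel(J,(576,-8),55,6))
print("both",fitlevel(I,(636,474),0,-90))
for c in I: print(c,fitlevel({c:I[c]},(636,474),0,-90))
E
```

```text
check start (array([577.5,  -7.7,   6. ]), np.float64(-133.8))
both (array([635.6, 469.3, -90.5]), np.float64(-102.5))
top (array([ 625. ,  486.1, -101.9]), np.float64(-32.9))
scene (array([636.3, 467.5, -90.6]), np.float64(-82.2))
```

Request:
apply_moves:
  increments:
    - {"x": 0.0498, "y": -0.0152, "z": 0, "turn": 0.0828, "jaw": 1}
    - {"x": 0.0474, "y": -0.0216, "z": 0, "turn": 0.0828, "jaw": 1}
    - {"x": 0.0442, "y": -0.0275, "z": 0, "turn": 0.0828, "jaw": 1}
    - {"x": 0.0403, "y": -0.033, "z": 0, "turn": 0.0828, "jaw": 1}
    - {"x": 0.0357, "y": -0.038, "z": 0, "turn": 0.0828, "jaw": 1}

```text
time: 38.17
eef_pos: [617.8, 441.6, 172.7]
tool_rot: [0.001, 0.998, 0.063, -0.001]
force: [0.6, -0.1, 0.6]
grip_width: 91.2
finger_force: 0.0
```

Request:
apply_moves:
  increments:
    - {"x": 0.0304, "y": -0.037, "z": 0, "turn": 0.0828, "jaw": 1}
    - {"x": 0, "y": 0, "z": 0, "turn": 0, "jaw": 1}

```text
time: 38.42
eef_pos: [636.8, 472.7, 171.8]
tool_rot: [0.001, 1.0, 0.0, -0.001]
force: [-0.5, -0.7, -0.2]
grip_width: 91.2
finger_force: 0.0
```

Run:
```python
from h import *
plan([636,469,96],-90.5,2)
```

```text
pos [636.8 472.7 171.8] head -90.0 t 38.425
x -0.0005 y 0.0025 z 0.0505 turn 0.0028
x -0.0005 y 0.0025 z 0.0505 turn 0.0028
```

Request:
apply_moves:
  increments:
    - {"x": -0.0005, "y": 0.0025, "z": 0.05, "turn": 0.0028, "jaw": 0.8}
    - {"x": -0.0005, "y": 0.0025, "z": 0.05, "turn": 0.0028, "jaw": 0.5}
    - {"x": 0, "y": 0, "z": 0.001, "turn": 0, "jaw": 0.2}
    - {"x": 0, "y": 0, "z": 0, "turn": 0, "jaw": 0}
    - {"x": 0, "y": 0, "z": 0, "turn": 0, "jaw": 0}

```text
time: 39.05
eef_pos: [636.9, 468.0, 100.9]
tool_rot: [-0.001, 1.0, -0.004, 0.001]
force: [-0.7, -0.0, 0.9]
grip_width: 44.0
finger_force: 0.0
```

Request:
apply_moves:
  increments:
    - {"x": 0, "y": 0, "z": 0, "turn": 0, "jaw": 0}
    - {"x": 0, "y": 0, "z": 0, "turn": 0, "jaw": 0}
    - {"x": 0, "y": 0, "z": 0, "turn": 0, "jaw": 0}

```text
time: 39.42
eef_pos: [636.4, 468.3, 99.6]
tool_rot: [-0.001, 1.0, -0.004, 0.001]
force: [0.8, 4.3, 3.7]
grip_width: 14.3
finger_force: 2.2
```

Request:
apply_moves:
  increments:
    - {"x": 0, "y": 0, "z": 0, "turn": 0, "jaw": 0}
    - {"x": 0, "y": 0, "z": 0, "turn": 0, "jaw": 0}
    - {"x": 0, "y": 0, "z": -0.02, "turn": 0, "jaw": 0}
    - {"x": 0, "y": 0, "z": -0.05, "turn": 0, "jaw": 0}
    - {"x": 0, "y": 0, "z": -0.06, "turn": 0, "jaw": 0}

```text
time: 40.05
eef_pos: [635.5, 466.8, 196.8]
tool_rot: [0.001, 1.0, -0.004, -0.001]
force: [0.8, 0.9, -3.5]
grip_width: 13.5
finger_force: 30.0
```

Run:
```python
from h import *
plan([577,-8,200],6,13); s=ctrl.state(); print(s["force"],s["grip_width"],s["finger_force"])
```

```text
pos [635.5 466.8 196.8] head -90.49 t 40.05
x -0.0056 y 0.0487 z -0.0003 turn -0.0825
x -0.0118 y 0.0476 z -0.0003 turn -0.0825
x -0.0179 y 0.0457 z -0.0003 turn -0.0825
x -0.0236 y 0.0430 z -0.0003 turn -0.0825
x -0.0290 y 0.0396 z -0.0003 turn -0.0825
x -0.0339 y 0.0355 z -0.0003 turn -0.0825
x -0.0382 y 0.0308 z -0.0003 turn -0.0825
x -0.0418 y 0.0256 z -0.0003 turn -0.0825
x -0.0448 y 0.0200 z -0.0003 turn -0.0825
x -0.0470 y 0.0141 z -0.0003 turn -0.0825
x -0.0484 y 0.0079 z -0.0003 turn -0.0825
x -0.0490 y 0.0016 z -0.0003 turn -0.0825
x -0.0488 y -0.0048 z -0.0003 turn -0.0825
[ 0.83304332  0.91243345 -3.46068306] 13.475408253880278 30.000048279762268
```

Request:
apply_moves:
  increments:
    - {"x": -0.0025, "y": 0.0244, "z": 0, "turn": -0.041, "jaw": 0}
    - {"x": -0.0031, "y": 0.0243, "z": 0, "turn": -0.0415, "jaw": 0}
    - {"x": -0.0118, "y": 0.0476, "z": 0, "turn": -0.0825, "jaw": 0}
    - {"x": -0.0179, "y": 0.0457, "z": 0, "turn": -0.0825, "jaw": 0}
    - {"x": -0.0236, "y": 0.043, "z": 0, "turn": -0.0825, "jaw": 0}

```text
time: 40.67
eef_pos: [618.8, 319.8, 196.7]
tool_rot: [0.0, 0.967, 0.254, -0.0]
force: [0.8, 0.5, -3.7]
grip_width: 13.2
finger_force: 30.0
```

Request:
apply_moves:
  increments:
    - {"x": -0.029, "y": 0.0396, "z": 0, "turn": -0.0825, "jaw": 0}
    - {"x": -0.0339, "y": 0.0355, "z": 0, "turn": -0.0825, "jaw": 0}
    - {"x": -0.0382, "y": 0.0308, "z": 0, "turn": -0.0825, "jaw": 0}
    - {"x": -0.0418, "y": 0.0256, "z": 0, "turn": -0.0825, "jaw": 0}
    - {"x": -0.0448, "y": 0.02, "z": 0, "turn": -0.0825, "jaw": 0}

```text
time: 41.3
eef_pos: [596.3, 137.3, 196.8]
tool_rot: [0.0, 0.836, 0.549, -0.0]
force: [1.0, -0.3, -3.8]
grip_width: 13.2
finger_force: 30.0
```

Request:
apply_moves:
  increments:
    - {"x": -0.047, "y": 0.0141, "z": 0, "turn": -0.0825, "jaw": 0}
    - {"x": -0.0484, "y": 0.0079, "z": 0, "turn": -0.0825, "jaw": 0}
    - {"x": -0.049, "y": 0.0016, "z": 0, "turn": -0.0825, "jaw": 0}
    - {"x": -0.03, "y": -0.0025, "z": 0, "turn": -0.05, "jaw": 0}
    - {"x": -0.0188, "y": -0.0023, "z": 0, "turn": -0.0325, "jaw": 0}

```text
time: 41.92
eef_pos: [579.5, -8.8, 196.9]
tool_rot: [-0.0, 0.668, 0.744, -0.0]
force: [-0.4, 0.7, -3.6]
grip_width: 13.7
finger_force: 30.0
```

Run:
```python
from sf import *
im=ctrl.capture("scene"); cv2.imwrite("pics/x_scene.png",im); s=ctrl.state()
print(s["force"],s["grip_width"],s["finger_force"])
print(fitlevel({"scene":im},(577,-8),s["eef_pos"][2]-99.6,6,(20,20,8)))
plan([577,-8,160],6,2)
```

```text
[-0.98413267 -2.78778499 -3.61995372] 13.29019467447874 30.003438591957092
(array([582.2,  -9.7,   5.2]), np.float64(-84.8))
pos [579.6  -9.9 196.8] head 6.22 t 41.975
x 0.0015 y -0.0016 z 0.0246 turn 0.0012
x 0.0015 y -0.0016 z 0.0246 turn 0.0012
```

Request:
apply_moves:
  increments:
    - {"x": 0.0017, "y": -0.0021, "z": 0.02, "turn": 0.001, "jaw": 0}
    - {"x": 0.0016, "y": -0.002, "z": 0.02, "turn": 0.001, "jaw": 0}
    - {"x": 0, "y": 0, "z": 0.009, "turn": 0, "jaw": 0}
    - {"x": 0, "y": 0, "z": 0, "turn": 0, "jaw": 0}

```text
time: 42.48
eef_pos: [576.5, -4.8, 158.8]
tool_rot: [-0.001, 0.67, 0.742, -0.0]
force: [1.3, 0.4, -3.7]
grip_width: 13.1
finger_force: 30.0
```

Run:
```python
from sf import *
im=ctrl.capture("scene"); cv2.imwrite("pics/y_scene.png",im); s=ctrl.state()
print(s["force"],s["grip_width"],s["finger_force"])
print(fitlevel({"scene":im},(577,-8),s["eef_pos"][2]-99.6,6,(20,20,8)))
print("start, scene only",fitlevel({"scene":cv2.imread("pics/a.png")},(577,-8),55,6))
plan([576.5,-8,154.5],6,1)
```

```text
[-0.59114129 -0.63873998 -3.41102337] 13.202860989245142 29.999400079250336
(array([579.2,  -6.2,   5. ]), np.float64(-83.8))
start, scene only (array([587.5,  -6.6,   6.3]), np.float64(-70.6))
pos [576.9  -4.9 159.4] head 5.88 t 42.525
x -0.0040 y -0.0009 z 0.0066 turn -0.0014
```

Request:
apply_moves:
  increments:
    - {"x": -0.0029, "y": -0.002, "z": 0, "turn": -0.001, "jaw": 0}
    - {"x": 0, "y": 0, "z": 0.004, "turn": 0, "jaw": 0}
    - {"x": 0, "y": 0, "z": 0.003, "turn": 0, "jaw": 0}
    - {"x": 0, "y": 0, "z": 0, "turn": 0, "jaw": 0}

```text
time: 43.02
eef_pos: [575.6, -7.6, 154.6]
tool_rot: [0.0, 0.669, 0.743, 0.0]
force: [-1.3, -1.3, 1.0]
grip_width: 13.4
finger_force: 30.0
```

It has seated: the wrist load went from -3.5 to about +1 N. Releasing.

Request:
apply_moves:
  increments:
    - {"x": 0, "y": 0, "z": 0, "turn": 0, "jaw": 0.2}
    - {"x": 0, "y": 0, "z": 0, "turn": 0, "jaw": 0.5}
    - {"x": 0, "y": 0, "z": 0, "turn": 0, "jaw": 1}
    - {"x": 0, "y": 0, "z": 0, "turn": 0, "jaw": 1}
    - {"x": 0, "y": 0, "z": -0.03, "turn": 0, "jaw": 1}

```text
time: 43.65
eef_pos: [574.6, -7.4, 175.9]
tool_rot: [-0.001, 0.669, 0.743, -0.001]
force: [-0.7, 0.4, 0.2]
grip_width: 55.3
finger_force: 0.0
```

Request:
apply_moves:
  increments:
    - {"x": 0, "y": 0, "z": -0.06, "turn": 0, "jaw": 1}
    - {"x": 0.05, "y": -0.04, "z": -0.05, "turn": 0, "jaw": 1}
    - {"x": 0.06, "y": -0.05, "z": 0, "turn": 0, "jaw": 1}
    - {"x": 0.06, "y": -0.05, "z": 0, "turn": 0, "jaw": 1}
    - {"x": 0.06, "y": -0.05, "z": 0, "turn": 0, "jaw": 1}

```text
time: 44.28
eef_pos: [414.6, 150.2, 259.6]
tool_rot: [0.0, 0.67, 0.743, 0.0]
force: [0.3, 1.8, 0.2]
grip_width: 91.4
finger_force: 0.0
```

Request:
apply_moves:
  increments:
    - {"x": 0.06, "y": -0.02, "z": 0, "turn": 0, "jaw": 1}
    - {"x": 0.06, "y": 0, "z": 0, "turn": 0, "jaw": 1}

```text
time: 44.52
eef_pos: [390.3, 238.4, 259.8]
tool_rot: [0.0, 0.669, 0.743, 0.0]
force: [2.0, 0.6, 0.9]
grip_width: 91.0
finger_force: 0.0
```

Run:
```python
from sf import *
I={c:ctrl.capture(c) for c in("top","scene")}
for c in I: cv2.imwrite("pics/z_%s.png"%c,I[c])
print(fitlevel(I,(577,-8),55,6),fitlevel({"top":I["top"]},(577,-8),55,6))
print("start top",fitlevel({"top":cv2.imread("pics/b.png")},(577,-8),55,6))
# raw appearance difference against the start picture, sieve region
d=np.abs(I["top"].astype(int)-cv2.imread("pics/b.png")).max(2)[130:220,195:305]; print("diff px>60",(d>60).sum())
for n in("small1","large1","sieve"): print(n,[(np.round(q["location"]).tolist(),round(q["p"],2)) for q in ctrl.find_in(n,"top")])
print(blue(I)); print(ctrl.state()["time"],ctrl.state()["eef_pos"])
```

```text
(array([576.5,  -8.7,   5.6]), np.float64(-132.7)) (array([575.6,  -9.6,   5.8]), np.float64(-66.5))
start top (array([576.5,  -8.3,   6.1]), np.float64(-69.0))
diff px>60 724
small1 []
large1 [([527.0, 266.0, 32.0], 0.69), ([610.0, 154.0, 22.0], 0.57), ([509.0, 305.0, 32.0], 0.53), ([514.0, 176.0, 24.0], 0.5)]
sieve [([575.0, -10.0, 65.0], 0.85)]
{'top': [([479.2, 163.5], [471, 153, 20, 22], 248), ([125.7, 198.3], [106, 186, 38, 24], 529)], 'scene': [([273.2, 59.1], [271, 43, 6, 35], 173), ([286.0, 48.8], [284, 42, 6, 15], 72), ([354.3, 73.6], [348, 44, 13, 61], 310), ([381.6, 59.3], [370, 46, 25, 26], 454), ([18.4, 82.0], [0, 68, 37, 30], 751), ([285.0, 78.3], [283, 72, 5, 14], 56), ([30.8, 114.9], [27, 100, 9, 32], 96), ([333.6, 180.8], [323, 173, 21, 17], 218), ([43.9, 301.9], [31, 292, 26, 21], 261)]}
44.775 [391.60637534 237.00001095 259.30296115]
```

```bash
python3 -c "
from station import ctrl
print(ctrl.hand_in())"
```

```text
the job is handed in; nothing more can be done
None
```

The job is handed in with every piece in its end place, but the two blue nuggets were not tipped over the sieve's open end: I dropped the sieve at the green dish, so they spilled on the table and I put them in the dish by gripper; the three ambers were shaken into the tray as asked, the sieve is level on the tray within about 1 mm of where it started, and it finished at about 44.8 s of 54.

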